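# Load the tile blow-off stand and hold the air lever at full

## Task

Take the two unglazed terracotta tiles from the wooden ledge and stand each on edge in its own free slot of the wire rack on the blue blow-off stand, lowering them in rather than letting them drop. Then blow the dust off them: press the red air lever down past its first two clicks to the third, full air, and finish while still holding it there against its spring. Leave the glazed tile, the cream tile and the pots where they are.

Things in the scene. Friction and masses are not known exactly. Their poses are not given: they have to be found in the camera images.
- tile_a_mid (a point): Centre of the first unglazed terracotta tile (orange-brown, a leaf pressed in each face, both alike): 8 thick, 70 wide, 90 tall, about 115 g. x axis: thickness (face normal); y: the 70 mm width; z: the 90 mm height, to the top edge. It starts on the ledge
- tile_b_mid (a point): Centre of the second unglazed terracotta tile, same size, axes and start as the first
- tile_glazed_mid (a point): Centre of a dark blue glazed tile with a yellow leaf, same size, on the same ledge: it stays there
- tile_cream_mid (a point): Centre of a cream tile, same size, that already stands upright in slot 3 of the rack: it stays there
- ledge: Wooden display ledge, 280 long, origin on the bench under the tile row; its front (-x) faces the robot, y along the row. The three tiles stand on it in a row, 85 apart, in any order, leaning back 15 degrees (top away from the robot). A rear board covers the lower 45 mm of their backs; above that both faces are free
- stand: Blow-off stand, fixed to the bench: blue base plate 210 x 350 with the wire rack, an air bar (top 87 above the bench) 85 behind the slots' middle, and the lever valve on the right. Origin on the bench under the rack; x points away from the robot, y to the robot's left, z up
- slot1 (a point): Wire rack, slot 1, farthest from the lever: point at mid-slot on its floor, axes as the stand's. The slot is the 13 mm gap between two wire hoops (5 mm rod, 44 long) that rise 40 above this point. x runs along the slot (a seated tile's 70 mm width), y across it (the tile's thickness). A seated tile stands on bars at this height, its centre 45 above
- slot2 (a point): Slot 2, 45 mm from slot 1 towards the lever (stand's -y), same axes, empty
- slot3 (a point): Slot 3, 90 mm from slot 1; the cream tile stands in it
- slot4 (a point): Slot 4, 135 mm from slot 1, the nearest to the lever, empty
- pivot (a point): Axis of the air lever, in the middle of the valve, 95 above the bench; the lever turns about the stand's y axis. The lever's centre line passes through this point, the paddle's top face lies 6 above that line
- pad (a point): Middle of the top face of the red paddle (50 along the lever, 56 wide, 10 thick) at the lever's free end, 130 from the lever's axis, on the robot's side of it. At rest the lever rises 27 degrees above level, the pad 159 above the bench; at the third click it points 18 degrees below level, the pad 61 above the bench. Press on it from above
- lever (a joint): Air lever angle, rad: 0 at rest (up), grows as it is pressed down. Clicks (spring ball in notches) at 0.26, 0.52 and 0.785; the third is full air, with a hard stop at 0.84. The spring pushes back with about 4 N at the pad near rest and 8 N at the third click, 2 N more just past each click; let go anywhere, it springs back to 0
- bowl: Bystander, leave alone: brown bowl, 76 wide, 40 high, between ledge and stand; origin under its centre
- jar: Bystander, leave alone: grey lidded jar, 76 wide, 108 high, right of the lever; origin under its centre
- vase_yellow: Bystander, leave alone: ochre vase, 90 wide, 120 high, behind the stand; origin under its centre
- pot_dark: Bystander, leave alone: dark squat pot, 140 wide, 130 high, behind the ledge; origin under its centre
- brush_cup: Bystander, leave alone: white cup with brushes, 72 wide, 190 high in all, behind the gap between ledge and stand; origin under its centre
Things that resemble listed ones, but are neither listed nor needed, are in the scene too. What is shaped like the part that bears tile_b_mid but green, pink or turquoise is not meant.

How it is judged:
By the outcome, as a careful person would: the job done as asked, in the order asked, and still so for the second after the job is handed in, while the arm keeps its last pose, push and grip.
It also fails if it takes over 67 s, if anything falls off the work surface, if the arm or the gripper's body presses on something with over 40 N, if the wrist force passes 120 N, or if a joint passes its speed limit or range.

## Robot

A 6-joint arm with a two-finger parallel gripper is mounted at the origin on the work surface. World frame = base frame: x ahead of the robot, y to its left, z up, the work surface at z = 0. Lengths are in m, angles in rad, forces in N, time in s.
With the tool pointing down it reaches from about 0.3 to 0.875 m from the base axis. Payload 6.4 kg.
Tool frame: the origin (TCP) lies between the finger pads; the fingertips stand 11 mm ahead of it and the grasp point (between the pads) lies 8 mm behind it; z points along the fingers, x is the direction in which the jaws open and shut, and the axes are right-handed (so a half turn about z gives the same grasp; the last joint's range is limited). The gripper opens to 88 mm and grips with 3 to 60 N. Pads are 18 mm wide; open, the fingers measure 123 mm over their backs; the gripper's body (75 mm by 187 mm) begins 45 mm behind the grasp point.
Start: joints at [1.118, 0.181, 1.607, -0, 1.354, -0.206], TCP at [0.14, 0.558, 0.219] pointing down, gripper open.
Joint ranges: [-2.99, 2.99], [-0.89, 2.07], [0.3, 2.58], [-1.14, 4.28], [0, 2.63], [-3.12, 3.12]. Speed limits (rad/s): [2.57, 2.57, 3.01, 3.14, 3.14, 3.14].

## Interface

Orientations are given as a 3x3 rotation matrix whose columns are the frame's x, y, z axes.
In Python, from plant import readout, optics, manip gives the robot as it stands.
- The arm moves only by the tool apply_moves, never from a script. Its argument "motion" is a list of rows, each an object with "twist": the turn, a rotation vector about the world's x, y, z in rad, a list of three; "linear": the shift along the world's x, y, z in cm, a list of three; "jaw": the opening, from -1 (shut) to 1 (fully open), so that 0 is half open. In form: [{"twist": [rx, ry, rz], "linear": [dx, dy, dz], "jaw": jaw}, ...]. A call has 1 to 10 rows; each row is the pose to reach, as a shift and turn from the pose commanded when the call began; what a row does not reach only later rows make up. A row lasts 1/10 s, in which the tool goes at most 50 mm and 8.59 degrees, less where a joint would pass 70% of its speed; a pose out of reach is approached as far as the arm can. A call with a gripper value outside its range is refused whole. The fingers move at their own pace and stop on an object; "force" is the grip in N (left out, the last holds). Time passes only in rows, so rows that repeat a pose let the fingers close. It gives the time, the measured TCP pose, the force and the opening at its end, in the units of the state.
- readout.observe(): the state, without advancing time (a new reading comes with each control period).
- optics.camera(name): name is "side" or "top" or "wrist"; returns the picture (400x640x3 uint8, blue, green, red); there is no depth.
- optics.camera_info(name): a dict with "K" (3x3 intrinsics, pixels), "rvec" (rotation vector, rad) and "tvec" (3), from world to camera coordinates, as OpenCV has them. Camera axes: x right, y down, z forward; pixel columns grow to the right and rows downward; lengths in m; the calibration is good to about 2 mm. The wrist camera is an equidistant fisheye: a pixel r from the principal point sees the ray r / f radians off the axis. A picture is of the moment at which its call begins: read the wrist's pose just before it. camera_info takes no time and is no camera call; for the wrist camera it gives the pose at the moment of the call.
- manip.finish_job(): hands the job in, once; it reports no verdict.
The state is a dict: "time": time; "joint_positions": joint angles; "qvel": joint speeds; "tau": joint torques, N m; "tool_pos": TCP position; "tcp_rot": TCP orientation; "ft_force": force on the tool from outside, world axes, zero at the start; "torque": the same for the moment, N m; "width": finger opening in m.
Only numpy, scipy, OpenCV 4.12 (cv2) and the standard library are available. Lean on these libraries where they do the work, as an engineer would, in place of code of your own. Each camera call takes 0.05 s, during which the arm holds its last target.

## Working session

There is one attempt and no reset: what is moved stays moved. The work goes in short steps, Python scripts to look and compute and a tool call to move; the robot and the scene stay as the last step left them, time stands still between calls to the robot, and variables do not carry over. Pictures are saved under pics/ and viewed, and the job is handed in when it is done.

Besides the shell and the picture viewer there is one more tool, called after "Request:" in YAML: its name, and indented under it one key for each argument. apply_moves: Moves the arm, as the interface text tells. Its arguments: {"type":"object","properties":{"motion":{"type":"array","items":{"type":"object","properties":{"twist":{"type":"array","items":{"type":"number"}},"linear":{"type":"array","items":{"type":"number"}},"jaw":{"type":"number"}}}},"force":{"type":"number"}},"required":["motion"]}

```bash
ls; mkdir -p pics; python3 - <<'E'
from plant import readout, optics
import cv2, numpy as np
print(readout.observe())
for n in("side","top","wrist"):
    i=optics.camera_info(n); print(n,i)
    cv2.imwrite(f"pics/{n}0.png",optics.camera(n))
E
```

```text
pics
{'time': 0.0, 'joint_positions': array([ 1.11772576e+00,  1.81517339e-01,  1.60797576e+00, -1.56962229e-05,
        1.35380266e+00, -2.06277418e-01]), 'qvel': array([2.59149693e-04, 1.19716606e-03, 4.92404553e-05, 1.14183571e-03,
       9.50428250e-04, 2.97136962e-04]), 'tau': array([ 2.25691051e-04, -4.33894837e+01, -3.41831195e+01,  7.01651280e-02,
        3.88827408e-02, -9.29390308e-05]), 'tool_pos': array([0.14019661, 0.55707317, 0.21843908]), 'tcp_rot': array([[ 2.44291630e-01,  9.69701534e-01, -7.31714919e-04],
       [ 9.69700371e-01, -2.44292497e-01, -1.53798200e-03],
       [-1.67013597e-03, -3.33828099e-04, -9.99998550e-01]]), 'ft_force': array([ 0.19343337, -0.00598378,  0.13281959]), 'torque': array([-0.02266069, -0.00180356, -0.01476552]), 'width': 0.08838972935259692}
side {'K': array([[495.4304398 ,   0.        , 325.90651488],
       [  0.        , 495.4304398 , 203.33452878],
       [  0.        ,   0.        ,   1.        ]]), 'rvec': array([ 2.20980439, -0.95941894,  0.38146419]), 'tvec': array([-0.40297486,  0.34259315,  1.24291036])}
top {'K': array([[501.97578223,   0.        , 315.37102008],
       [  0.        , 501.97578223, 193.4101729 ],
       [  0.        ,   0.        ,   1.        ]]), 'rvec': array([ 2.18778979, -2.12316405,  0.13060522]), 'tvec': array([-0.05583445,  0.54845696,  1.52774945])}
wrist {'K': array([[309.70691629,   0.        , 321.76146856],
       [  0.        , 309.70691629, 199.20305441],
       [  0.        ,   0.        ,   1.        ]]), 'rvec': array([-2.30601452, -1.79778892, -0.23692811]), 'tvec': array([-0.57434401, -0.03488278,  0.38809235])}
```

View pics/side0.png

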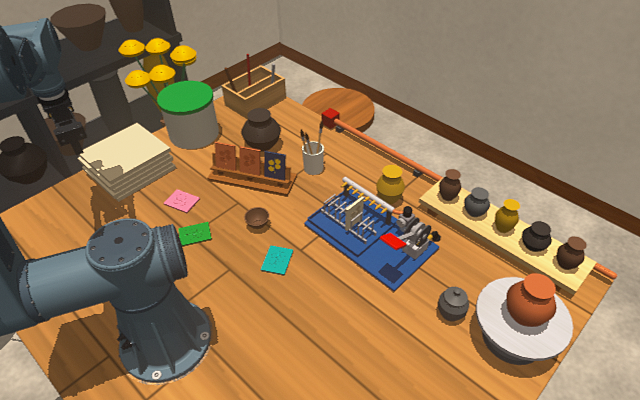

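View pics/top0.png

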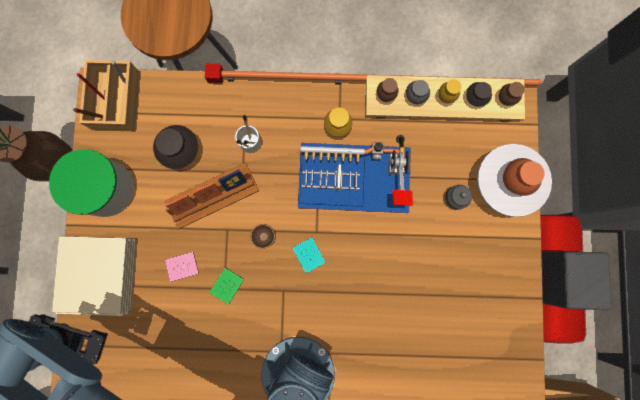

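View pics/wrist0.png

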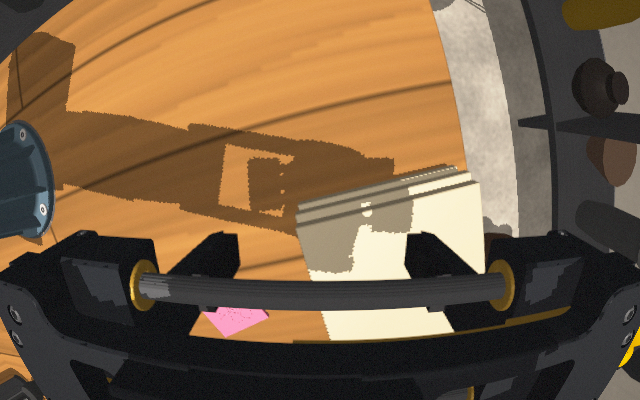

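Side view: two orange tiles at (226,156) and (250,160), glazed at (274,164), rack with cream tile at (354,215), red paddle at (393,241). Top view: ledge at (212,195), stand at (355,178). Next, enlarged crops.

```bash
python3 - <<'E'
import cv2
s=cv2.imread("pics/side0.png");t=cv2.imread("pics/top0.png")
def c(im,x,y,w,h,k,n): cv2.imwrite(n,cv2.resize(im[y:y+h,x:x+w],None,fx=k,fy=k,interpolation=cv2.INTER_CUBIC))
c(s,200,130,100,75,8,"pics/s_ledge.png")
c(s,300,165,150,112,5.33,"pics/s_stand.png")
c(t,155,150,110,82,7.2,"pics/t_ledge.png")
c(t,290,130,130,90,6,"pics/t_stand.png")
E
```

```text
(no output)
```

View pics/s_ledge.png

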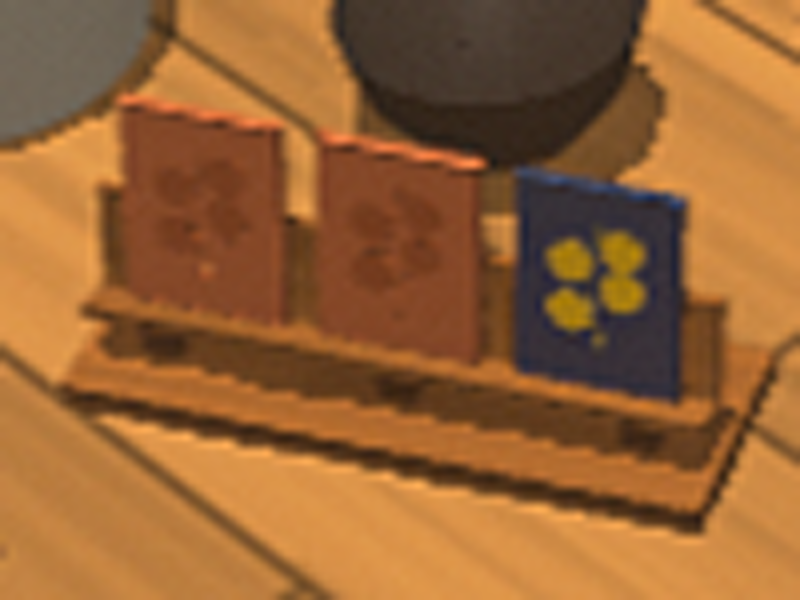

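View pics/s_stand.png

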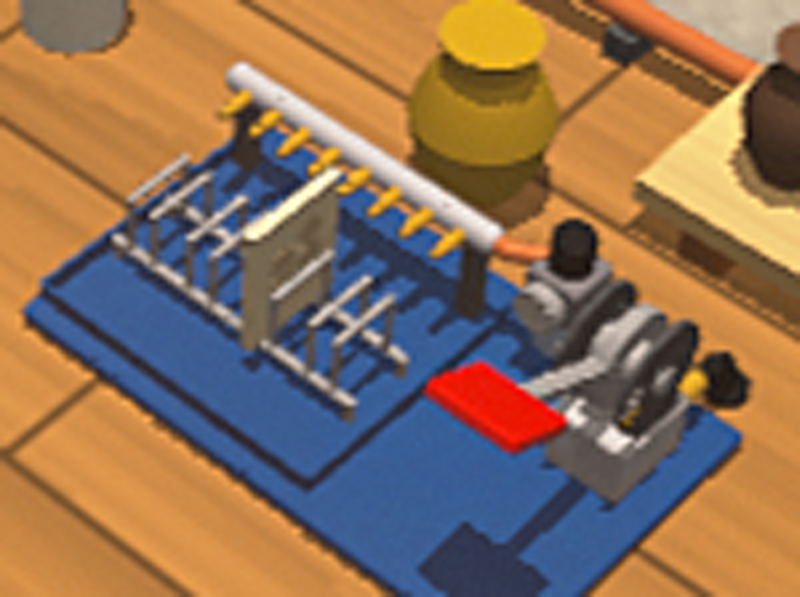

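View pics/t_ledge.png

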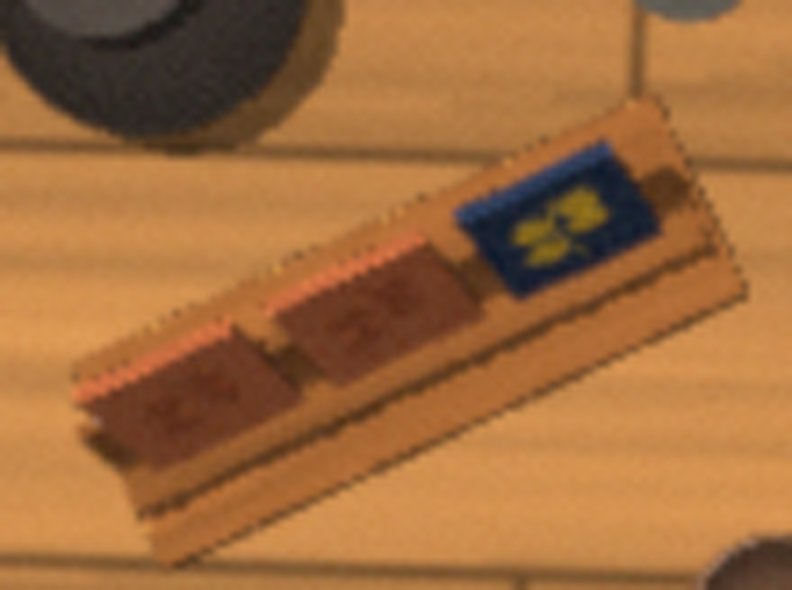

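View pics/t_stand.png

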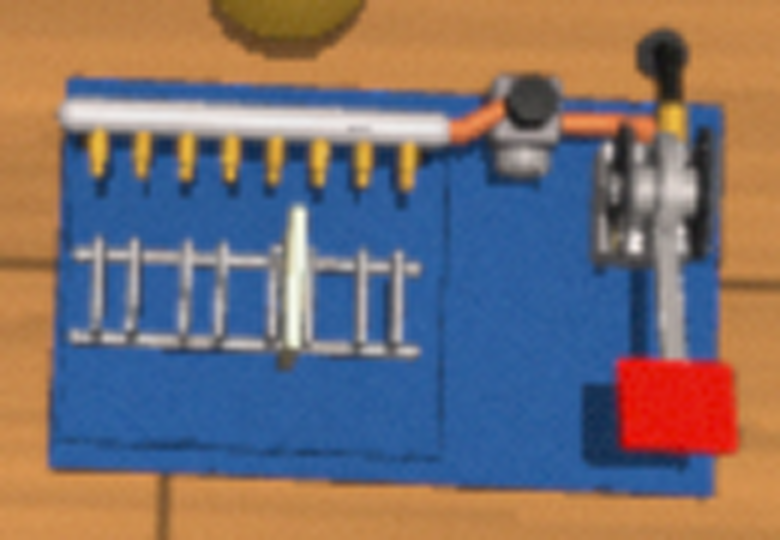

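Candidates: orange tiles at side (226,156) and (250,160), glazed blue at (274,164). The pink, green and turquoise flat tiles on the bench are decoys. In the enlarged crop the left and middle ledge tiles are unglazed with pressed leaves, so those are the two. Next I'll triangulate.

```bash
cat > h.py <<'E'
import numpy as np, cv2, json
from plant import readout, optics
def ray(name,uv,info=None):
    i=info or optics.camera_info(name); K=i["K"]; R=cv2.Rodrigues(np.array(i["rvec"]))[0]; t=np.array(i["tvec"]).ravel()
    u=np.atleast_2d(np.asarray(uv,float)); 
    a=np.c_[(u[:,0]-K[0,2])/K[0,0],(u[:,1]-K[1,2])/K[1,1]]
    if name=="wrist":
        r=np.linalg.norm(a,axis=1); s=np.sinc(r/np.pi)
        d=np.c_[a[:,0]*s,a[:,1]*s,np.cos(r)]
    else: d=np.c_[a,np.ones(len(a))]; d/=np.linalg.norm(d,axis=1)[:,None]
    return -R.T@t, d@R
def proj(name,P,info=None):
    i=info or optics.camera_info(name); K=i["K"]; R=cv2.Rodrigues(np.array(i["rvec"]))[0]; t=np.array(i["tvec"]).ravel()
    p=np.atleast_2d(P)@R.T+t
    if name=="wrist":
        rr=np.linalg.norm(p[:,:2],axis=1); th=np.arctan2(rr,p[:,2]); a=p[:,:2]/rr[:,None]*th[:,None]
    else: a=p[:,:2]/p[:,2:]
    return np.c_[a[:,0]*K[0,0]+K[0,2],a[:,1]*K[1,1]+K[1,2]]
def atz(name,uv,z,info=None):
    o,d=ray(name,uv,info); return o+d*((z-o[2])/d[:,2])[:,None]
def tri(rays):
    A=0;b=0
    for o,d in rays:
        M=np.eye(3)-np.outer(d,d);A=A+M;b=b+M@o
    x=np.linalg.solve(A,b); e=[np.linalg.norm((np.eye(3)-np.outer(d,d))@(x-o)) for o,d in rays]
    return x,max(e)
def un(pts,ox,oy,k): return (np.array(pts,float)+.5)/k-.5+np.array([ox,oy])
E
python3 - <<'E'
from h import *
np.set_printoptions(precision=4,suppress=True)
S=un([(122,108),(280,131),(320,142),(480,167),(516,182),(682,208)],200,130,8)
T=un([(88,408),(238,337),(280,322),(432,248),(470,228),(617,158)],155,150,7.2)
S2=un([(243,238),(340,172),(480,362),(567,420),(515,450),(428,385),(25,312),(740,437),(115,238),(348,405)],300,165,5.333)
T2=un([(288,350),(298,208),(620,360),(735,365),(735,455),(620,447),(50,467),(722,103),(72,337),(418,350)],290,130,6)
for nm,a,b in zip("LA LB MA MB GA GB cream_f cream_b pFL pFR pNR pNL plateFL plateBR barL barR".split(),np.r_[S,S2],np.r_[T,T2]):
    os,ds=ray("side",a);ot,dt=ray("top",b)
    print(nm,*tri([(os,ds[0]),(ot,dt[0])]))
for z in(0,.012,.02): print(z,atz("top",un([(68,78),(722,103),(713,495),(50,467)],290,130,6),z)[:,:2].tolist())
E
```

```text
LA [0.4882 0.3932 0.1232] 0.0002825843276220239
LB [0.5193 0.3327 0.1263] 0.001071286264439828
MA [0.526  0.3162 0.126 ] 0.0010404367413347298
MB [0.5576 0.2558 0.1282] 0.0006621834237407509
GA [0.5659 0.2426 0.1231] 0.0007268869118680134
GB [0.5974 0.183  0.1246] 0.0005065111666029395
cream_f [ 0.5573 -0.1046  0.1204] 8.970957176381604e-05
cream_b [ 0.6293 -0.1087  0.1189] 0.0012076221591136302
pFL [ 0.5528 -0.2626  0.1501] 0.0004675786393761267
pFR [ 0.5513 -0.3168  0.1524] 0.0011312747122841926
pNR [ 0.5075 -0.3154  0.1679] 0.0005442324441011591
pNL [ 0.5099 -0.2612  0.1687] 0.0009170551024556357
plateFL [0.5072 0.0138 0.0124] 0.0007993539628269004
plateBR [ 0.7104 -0.335   0.0111] 0.002037777229280115
barL [0.5732 0.0046 0.029 ] 0.0001751829598568498
barR [ 0.5702 -0.1744  0.0299] 0.0021202962728851774
0 [[0.7176466105053831, 0.012298250169369418], [0.7144034810680566, -0.3386029920611616], [0.503420492719615, -0.3352776350794809], [0.5077769387064924, 0.014748797733199127]]
0.012 [[0.7149096033557076, 0.011846378084114623], [0.7116910448884775, -0.33639632581291445], [0.5023065301124736, -0.33309616278310517], [0.5066299702924172, 0.014278359527758785]]
0.02 [[0.7130849319225905, 0.01154513002727809], [0.7098827541020913, -0.33492521498074973], [0.5015638883743795, -0.33164184791885465], [0.5058653246830336, 0.01396473405746522]]
```

```bash
python3 - <<'E'
import cv2
s=cv2.imread("pics/side0.png");t=cv2.imread("pics/top0.png")
a=cv2.resize(s[95:165,225:300],None,fx=5.3,fy=5.3,interpolation=cv2.INTER_CUBIC)
b=cv2.resize(t[110:180,140:215],None,fx=5.3,fy=5.3,interpolation=cv2.INTER_CUBIC)
cv2.imwrite("pics/pot.png",cv2.hconcat([a,b]))
E
```

```text
(no output)
```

View pics/pot.png

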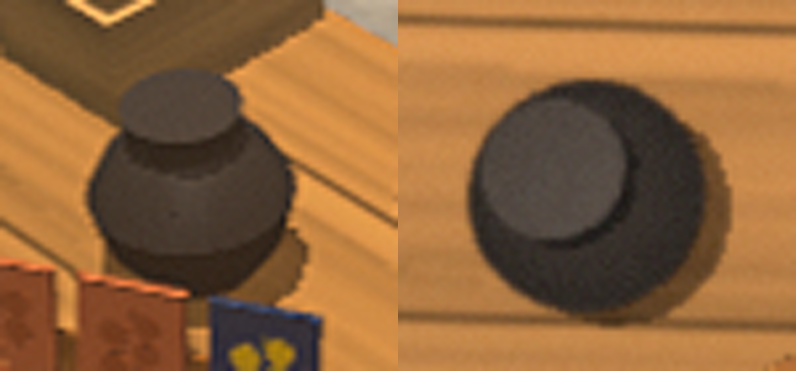

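```bash
python3 - <<'E'
from h import *
np.set_printoptions(precision=4,suppress=True)
# rim top: top view (w/ second panel x offset 397.5)
w=75*5.3
T=un([(482-397,168),(627-397,168),(555-397,100),(555-397,242),(555-397,170)],140,110,5.3)
S=un([(181,106)],225,95,5.3)
print(atz("top",T,.13))
os,ds=ray("side",S);ot,dt=ray("top",T[4:]);print(tri([(os,ds[0]),(ot,dt[0])]))
c=atz("top",T[4:],.13)[0]
L=np.array([.5037,.363,.125]);M=np.array([.5418,.286,.127])
a=np.radians(27.45);ex=np.array([np.cos(a),np.sin(a),0]);ey=np.array([-np.sin(a),np.cos(a),0])
for p in(L,M,): print((c-p)@ex,(c-p)@ey)
cup=atz("top",[[247,138]],.09);print("cup",cup, (cup[0]-M)@ex,(cup[0]-M)@ey)
print("bowl",atz("top",[[263,236]],.04),"jar",atz("top",[[458,196]],.1))
E
```

```text
[[0.6791 0.4372 0.13  ]
 [0.6815 0.3563 0.13  ]
 [0.7191 0.399  0.13  ]
 [0.6384 0.3937 0.13  ]
 [0.6792 0.3964 0.13  ]]
(array([0.679 , 0.3958, 0.1314]), np.float64(0.00015971723817036811))
0.1711064441797644 -0.051279823103404815
0.17279101868603639 0.03461413598996108
cup [[0.7065 0.1733 0.09  ]] 0.09418098022335471 -0.1758993263784188
bowl [[0.4127 0.1172 0.04  ]] jar [[ 0.5466 -0.4642  0.1   ]]
```

```bash
cat >> h.py <<'E'
from scipy.spatial.transform import Rotation as Ro
np.set_printoptions(precision=4,suppress=True)
A=np.radians(27.45);EX=np.array([np.cos(A),np.sin(A),0]);EY=np.array([-np.sin(A),np.cos(A),0]);EZ=np.array([0,0,1.])
c,s=np.cos(np.radians(15)),np.sin(np.radians(15))
ZT=c*EZ+s*EX; N=c*EX-s*EZ
def R_from(x,z): return np.c_[x,np.cross(z,x),z]
RG=R_from(N,-ZT)
PL=np.array([.5032,.3627,.125]);PM=np.array([.5424,.2873,.125])
def grasp(P,d=.016): return P+.004*N-(d+.008)*ZT
def load(): 
    d=json.load(open("cmd.json")); return np.array(d["p"]),np.array(d["R"])
def save(p,R): json.dump({"p":np.array(p).tolist(),"R":np.array(R).tolist()},open("cmd.json","w"))
def go(p,R):
    p0,R0=load(); w=Ro.from_matrix(R@R0.T).as_rotvec()
    print("linear",np.round((p-p0)*100,2),"twist",np.round(w,4),"rows~",max(np.linalg.norm(p-p0)/.05,np.degrees(np.linalg.norm(w))/8.59))
def did(lin,tw):
    p0,R0=load(); save(p0+np.array(lin)/100, Ro.from_rotvec(tw).as_matrix()@R0)
def st():
    o=readout.observe(); p,R=load()
    print("t",round(o["time"],2),"pos",o["tool_pos"],"dpos_mm",(o["tool_pos"]-p)*1e3,"drot",Ro.from_matrix(o["tcp_rot"]@R.T).as_rotvec(),"F",o["ft_force"],"M",o["torque"],"w",round(o["width"],4))
E
python3 - <<'E'
from h import *
y=1.324;x=np.array([np.cos(y),np.sin(y),0]);save([.14,.558,.219],R_from(x,-EZ))
go(grasp(PL)+.07*ZT,RG)
E
```

```text
linear [ 37.72 -18.8   -5.06] twist [-0.2115  0.1673 -0.84  ] rows~ 8.489793088950677
```

Request:
apply_moves:
  motion:
    - {"linear":[37.7,-18.8,0],"twist":[-0.2115,0.1673,-0.84],"jaw":0.0}
    - {"linear":[37.7,-18.8,0],"twist":[-0.2115,0.1673,-0.84],"jaw":0.0}
    - {"linear":[37.7,-18.8,0],"twist":[-0.2115,0.1673,-0.84],"jaw":0.0}
    - {"linear":[37.7,-18.8,0],"twist":[-0.2115,0.1673,-0.84],"jaw":0.0}
    - {"linear":[37.7,-18.8,0],"twist":[-0.2115,0.1673,-0.84],"jaw":0.0}
    - {"linear":[37.7,-18.8,0],"twist":[-0.2115,0.1673,-0.84],"jaw":0.0}
    - {"linear":[37.7,-18.8,0],"twist":[-0.2115,0.1673,-0.84],"jaw":0.0}
    - {"linear":[37.7,-18.8,-4],"twist":[-0.2115,0.1673,-0.84],"jaw":0.0}
    - {"linear":[37.7,-18.8,-4],"twist":[-0.2115,0.1673,-0.84],"jaw":0.0}
    - {"linear":[37.7,-18.8,-4],"twist":[-0.2115,0.1673,-0.84],"jaw":0.0}

```text
time: 1.15
tool_pos: [0.5192, 0.3661, 0.1754]
tcp_rot: [[0.858, 0.457, -0.234], [0.44, -0.89, -0.121], [-0.264, 0.001, -0.965]]
ft_force: [0.1, 0.2, 0.2]
width: 0.0441
```

```bash
python3 - <<'E'
from h import *
did([37.7,-18.8,-4],[-0.2115,0.1673,-0.84]);st()
i=optics.camera_info("wrist");im=optics.camera("wrist");cv2.imwrite("pics/w1.png",im)
json.dump({k:np.array(v).tolist() for k,v in i.items()},open("pics/w1.json","w"))
E
```

```text
t 1.15 pos [0.5192 0.3661 0.1754] dpos_mm [ 2.1643 -3.8953 -3.5824] drot [-0.0031  0.0042 -0.0048] F [0.0717 0.1849 0.2065] M [ 0.0696 -0.0163 -0.0023] w 0.0441
```

View pics/w1.png

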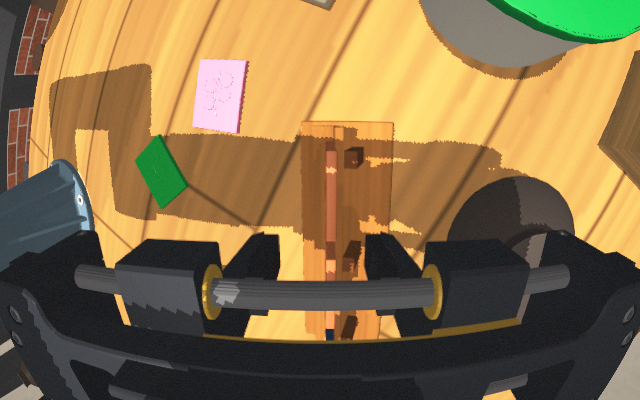

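```bash
python3 - <<'E'
from h import *
st()
i=json.load(open("pics/w1.json"));i={k:np.array(v) for k,v in i.items()}
for nm,P in(("L",PL),("M",PM)):
    Q=[P+.035*EY,P-.035*EY,P+.035*EY+.008*N,P-.035*EY+.008*N]
    print(nm,proj("wrist",np.array(Q),i).tolist())
im=cv2.imread("pics/w1.png")
cv2.imwrite("pics/w1c.png",cv2.resize(im[115:265,290:410],None,fx=4,fy=4,interpolation=cv2.INTER_CUBIC))
E
```

```text
t 1.2 pos [0.5178 0.3679 0.177 ] dpos_mm [ 0.7587 -2.1107 -1.9786] drot [-0.0016  0.0037 -0.0031] F [-0.2305  0.0056 -0.4046] M [ 0.0238 -0.1112  0.0148] w 0.044
L [[319.1688237626001, 157.11781358175278], [319.7848621013193, 248.66509193768778], [330.507790231727, 157.08440939364212], [330.22320648397806, 248.6311306981888]]
M [[319.9522725336632, 265.9594127463457], [320.5171013981644, 334.28733359878606], [330.14848427169517, 265.9257205855634], [329.5245169060678, 334.2573926890962]]
```

View pics/w1c.png

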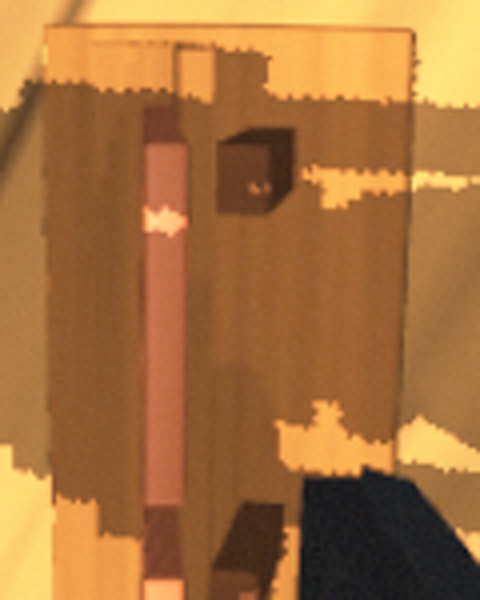

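```bash
python3 - <<'E'
from h import *
st();st()
i=optics.camera_info("wrist");im=optics.camera("wrist");cv2.imwrite("pics/w2.png",im)
i2=optics.camera_info("wrist");print(np.array(i["tvec"])-np.array(i2["tvec"]))
json.dump({k:np.array(v).tolist() for k,v in i.items()},open("pics/w2.json","w"))
st()
for nm,P in(("L",PL),("M",PM)):
    Q=[P+.035*EY,P-.035*EY,P+.035*EY+.008*N,P-.035*EY+.008*N]
    print(nm,proj("wrist",np.array(Q),i).tolist())
cv2.imwrite("pics/w2c.png",cv2.resize(im[115:265,290:410],None,fx=4,fy=4,interpolation=cv2.INTER_CUBIC))
E
```

```text
t 1.2 pos [0.5178 0.3679 0.177 ] dpos_mm [ 0.7587 -2.1107 -1.9786] drot [-0.0016  0.0037 -0.0031] F [-0.2305  0.0056 -0.4046] M [ 0.0238 -0.1112  0.0148] w 0.044
t 1.2 pos [0.5178 0.3679 0.177 ] dpos_mm [ 0.7587 -2.1107 -1.9786] drot [-0.0016  0.0037 -0.0031] F [-0.2305  0.0056 -0.4046] M [ 0.0238 -0.1112  0.0148] w 0.044
[ 0.0004 -0.0003 -0.0004]
t 1.25 pos [0.5171 0.3692 0.1784] dpos_mm [ 0.1177 -0.8177 -0.5987] drot [-0.0005  0.0022 -0.0013] F [-0.586 -0.495  0.426] M [-0.0351 -0.0863 -0.0264] w 0.0439
L [[320.39508417058966, 159.96298531090974], [320.73964473171486, 250.53654741566237], [331.6392239813023, 159.9526094918939], [331.08426529232844, 250.51243712614792]]
M [[320.8480205755747, 267.62799763703094], [321.15715883510353, 335.17668261401127], [330.9529686197238, 267.6020903441519], [330.0893195317983, 335.14834182001516]]
```

View pics/w2c.png

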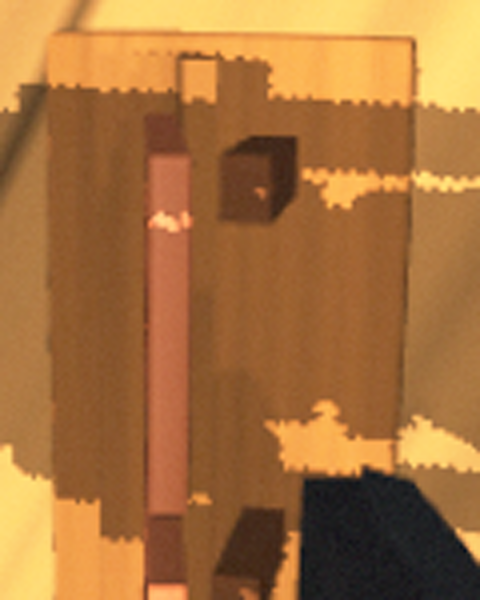

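```bash
python3 - <<'E'
from h import *
o=readout.observe();i=optics.camera_info("wrist")
R=o["tcp_rot"];p=o["tool_pos"]
for a in(-.022,.022):
  for b in(-.009,.009):
    print(a,b,proj("wrist",p+R@np.array([a,b,.011]),i))
cw=-cv2.Rodrigues(i["rvec"])[0].T@i["tvec"];print("cam in tool",R.T@(cw-p)); print((cv2.Rodrigues(i["rvec"])[0]@R).round(3))
im=cv2.imread("pics/w2.png")
cv2.imwrite("pics/w2d.png",cv2.resize(im[215:345,230:410],None,fx=4.4,fy=4.4,interpolation=cv2.INTER_CUBIC))
E
```

```text
-0.022 -0.009 [[285.5143 216.6082]]
-0.022 0.009 [[286.6045 244.1862]]
0.022 -0.009 [[358.8864 216.6209]]
0.022 0.009 [[357.7499 244.1903]]
cam in tool [-0.0003 -0.0671 -0.1646]
[[ 1.    -0.    -0.   ]
 [ 0.     0.966 -0.26 ]
 [ 0.     0.26   0.966]]
```

View pics/w2d.png

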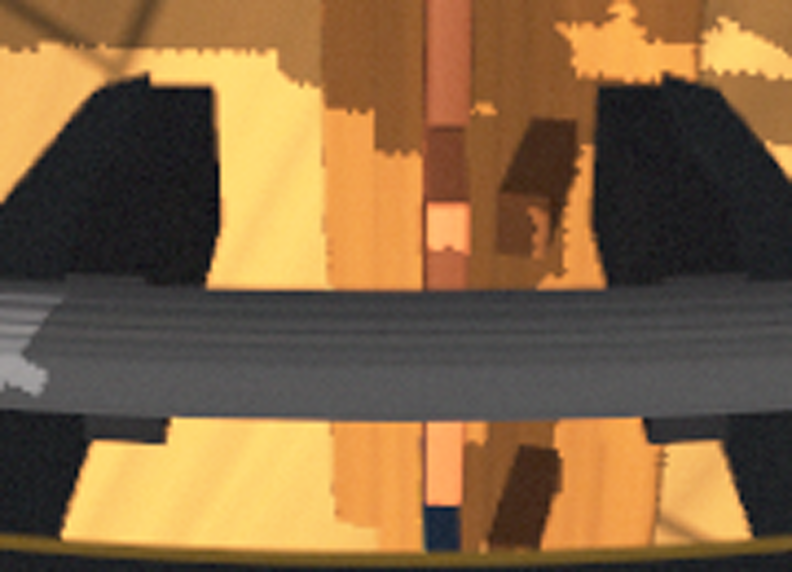

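```bash
python3 - <<'E'
from h import *
st()
im=optics.camera("side");o=readout.observe();cv2.imwrite("pics/s1.png",im)
R=o["tcp_rot"];p=o["tool_pos"]
x0,y0,k=190,70,6
v=cv2.resize(im[y0:y0+100,x0:x0+130],None,fx=k,fy=k,interpolation=cv2.INTER_CUBIC)
cv2.imwrite("pics/s1c0.png",v.copy())
for a in(-.022,.022):
  for z,c in((.011,(0,255,0)),(-.008,(255,255,0)),(-.053,(255,0,255))):
    u=proj("side",p+R@np.array([a,0,z]))[0]; print(a,z,u)
    cv2.circle(v,tuple(int((q+.5)*k) for q in (u-[x0,y0])),4,c,-1)
cv2.imwrite("pics/s1c.png",v)
st()
E
```

```text
t 1.25 pos [0.5171 0.3692 0.1784] dpos_mm [ 0.1177 -0.8177 -0.5987] drot [-0.0005  0.0022 -0.0013] F [-0.586 -0.495  0.426] M [-0.0351 -0.0863 -0.0264] w 0.0439
-0.022 0.011 [220.705  133.8518]
-0.022 -0.008 [220.4312 128.1646]
-0.022 -0.053 [219.7686 114.3954]
0.022 0.011 [226.7805 128.6774]
0.022 -0.008 [226.5517 123.0902]
0.022 -0.053 [225.9981 109.5703]
t 1.3 pos [0.5168 0.37   0.1794] dpos_mm [-0.1836  0.0121  0.3793] drot [0.0002 0.0008 0.0002] F [ 0.0554 -0.1125  1.3171] M [ 0.0032 -0.0878 -0.011 ] w 0.044
```

View pics/s1c.png

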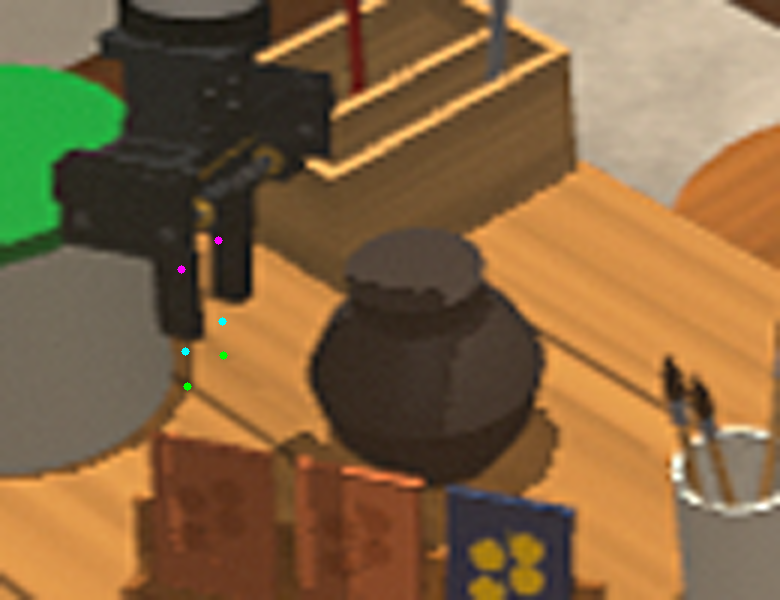

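```bash
python3 - <<'E'
from h import *
st()
i=optics.camera_info("wrist");im=optics.camera("wrist");cv2.imwrite("pics/w3.png",im)
json.dump({k:np.array(v).tolist() for k,v in i.items()},open("pics/w3.json","w"))
st()
for nm,P in(("L",PL),("M",PM)):
    Q=[P+.035*EY,P-.035*EY,P+.035*EY+.008*N,P-.035*EY+.008*N]
    print(nm,proj("wrist",np.array(Q),i).tolist())
cv2.imwrite("pics/w3c.png",cv2.resize(im[130:345,260:400],None,fx=4,fy=4,interpolation=cv2.INTER_CUBIC)[:600])
t=optics.camera("top");cv2.imwrite("pics/t1c.png",cv2.resize(t[130:240,120:270],None,fx=5.3,fy=5.3,interpolation=cv2.INTER_CUBIC))
E
```

```text
t 1.3 pos [0.5168 0.37   0.1794] dpos_mm [-0.1836  0.0121  0.3793] drot [0.0002 0.0008 0.0002] F [ 0.0554 -0.1125  1.3171] M [ 0.0032 -0.0878 -0.011 ] w 0.044
t 1.35 pos [0.5167 0.3705 0.18  ] dpos_mm [-0.3413  0.5372  1.0112] drot [ 0.0006 -0.0002  0.0011] F [ 0.5315 -0.0935 -0.1518] M [ 0.0023 -0.0946 -0.0244] w 0.0442
L [[320.9837041496544, 162.71952944087417], [320.993238214786, 251.98707279795667], [332.09105547336964, 162.7397909014304], [331.20775156399674, 251.97729158982673]]
M [[321.03499341651843, 268.8221052972827], [321.07285172720435, 335.4267664042479], [331.0139455980392, 268.80790423982916], [329.90279703980804, 335.4018469868249]]
```

View pics/w3c.png

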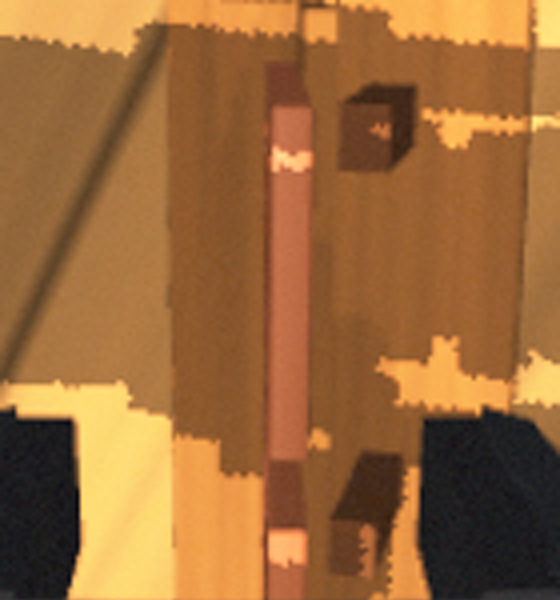

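View pics/t1c.png

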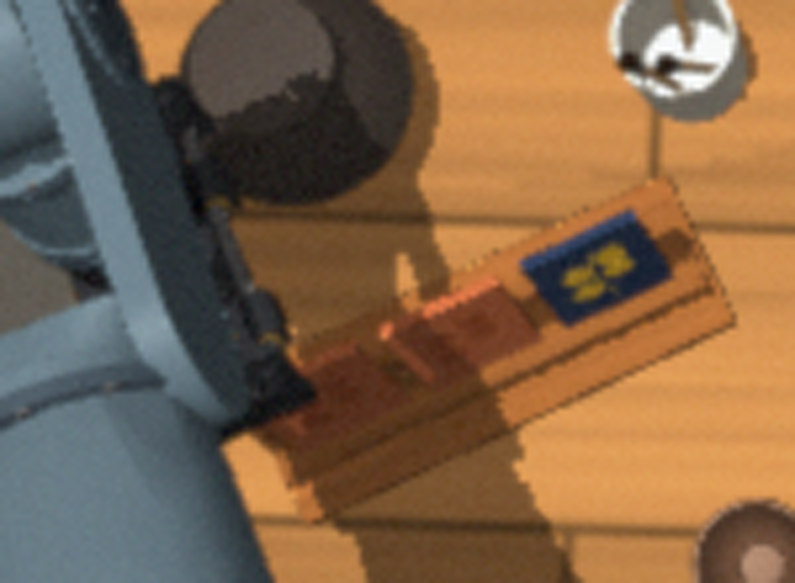

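```bash
cat >> h.py <<'E'
D=.030
PL2=PL+.005*N+.005*EY
def g2(P,d=.015): return grasp(P,d)-D*ZT
E
python3 - <<'E'
from h import *
go(g2(PL2)+.04*ZT,RG)
go(g2(PL2),RG)
E
```

```text
linear [-1.14 -0.04 -6.89] twist [-0.  0.  0.] rows~ 1.3964123453275774
linear [ -2.06  -0.52 -10.75] twist [-0.  0.  0.] rows~ 2.191890577506937
```

Request:
apply_moves:
  motion:
    - {"linear":[-0.5,0,-2],"twist":[0,0,0],"jaw":0.0}
    - {"linear":[-1.1,0,-5],"twist":[0,0,0],"jaw":0.0}
    - {"linear":[-1.1,0,-6.9],"twist":[0,0,0],"jaw":0.0}
    - {"linear":[-1.1,0,-6.9],"twist":[0,0,0],"jaw":0.0}
    - {"linear":[-1.1,0,-6.9],"twist":[0,0,0],"jaw":0.0}

```text
time: 1.9
tool_pos: [0.5061, 0.3706, 0.1115]
tcp_rot: [[0.857, 0.462, -0.229], [0.447, -0.887, -0.119], [-0.258, -0.0, -0.966]]
ft_force: [-0.2, 0.5, 0.6]
width: 0.0442
```

```bash
python3 - <<'E'
from h import *
did([-1.1,0,-6.9],[0,0,0]);st()
im=optics.camera("wrist");sd=optics.camera("side")
a=cv2.resize(im[130:345,240:420],None,fx=2.7,fy=2.7,interpolation=cv2.INTER_CUBIC)
b=cv2.resize(sd[85:170,195:255],None,fx=6.8,fy=6.8,interpolation=cv2.INTER_CUBIC)[:a.shape[0]]
b=cv2.resize(b,(310,a.shape[0])) if b.shape[0]!=a.shape[0] else b
cv2.imwrite("pics/w4.png",cv2.hconcat([a,b[:,:310]]));st()
E
```

```text
t 1.9 pos [0.5061 0.3706 0.1115] dpos_mm [0.0901 0.5586 1.4991] drot [ 0.0005 -0.0008  0.0014] F [-0.1634  0.5002  0.5913] M [ 0.0047 -0.0815  0.0172] w 0.0442
t 2.0 pos [0.5073 0.3706 0.1125] dpos_mm [1.2735 0.5875 2.4877] drot [ 0.0015 -0.003   0.0008] F [ 0.3029  0.4421 -0.0733] M [-0.0099 -0.0095  0.0859] w 0.0444
```

View pics/w4.png

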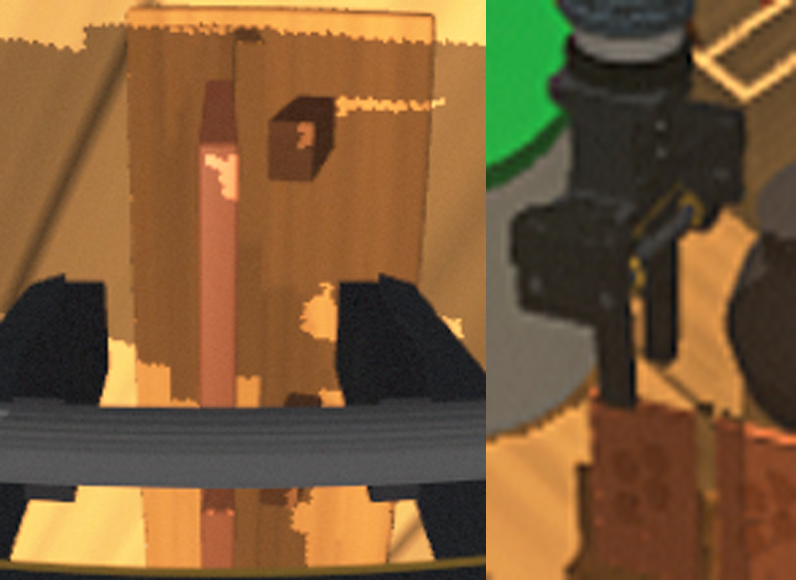

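Request:
apply_moves:
  motion:
    - {"linear":[-0.46,-0.24,-1.9],"twist":[0,0,0],"jaw":0.0}
    - {"linear":[-0.92,-0.48,-3.8],"twist":[0,0,0],"jaw":0.0}
    - {"linear":[-0.92,-0.48,-3.8],"twist":[0,0,0],"jaw":0.0}
    - {"linear":[-0.92,-0.48,-3.8],"twist":[0,0,0],"jaw":0.0}

```text
time: 2.4
tool_pos: [0.4979, 0.3652, 0.0736]
tcp_rot: [[0.858, 0.461, -0.228], [0.445, -0.887, -0.119], [-0.257, 0.0, -0.966]]
ft_force: [0.0, 0.0, 0.6]
width: 0.0441
```

```bash
python3 - <<'E'
from h import *
did([-0.92,-0.48,-3.8],[0,0,0]);st()
im=optics.camera("wrist");sd=optics.camera("side")
a=cv2.resize(im[130:345,240:420],None,fx=2.7,fy=2.7,interpolation=cv2.INTER_CUBIC)
b=cv2.resize(sd[85:170,195:255],None,fx=6.8,fy=6.8,interpolation=cv2.INTER_CUBIC)[:a.shape[0]]
b=cv2.resize(b,(310,a.shape[0])) if b.shape[0]!=a.shape[0] else b
cv2.imwrite("pics/w5.png",cv2.hconcat([a,b[:,:310]]));st()
E
```

```text
t 2.4 pos [0.4979 0.3652 0.0736] dpos_mm [ 1.0893 -0.0215  1.586 ] drot [ 0.0006 -0.0012  0.    ] F [0.0401 0.0165 0.5929] M [-0.0575 -0.1123  0.0168] w 0.0441
t 2.5 pos [0.4986 0.3655 0.0742] dpos_mm [1.7842 0.2559 2.182 ] drot [ 0.0013 -0.0028 -0.    ] F [ 0.1024  0.1719 -0.0854] M [ 0.0069 -0.1062  0.0134] w 0.0444
```

View pics/w5.png

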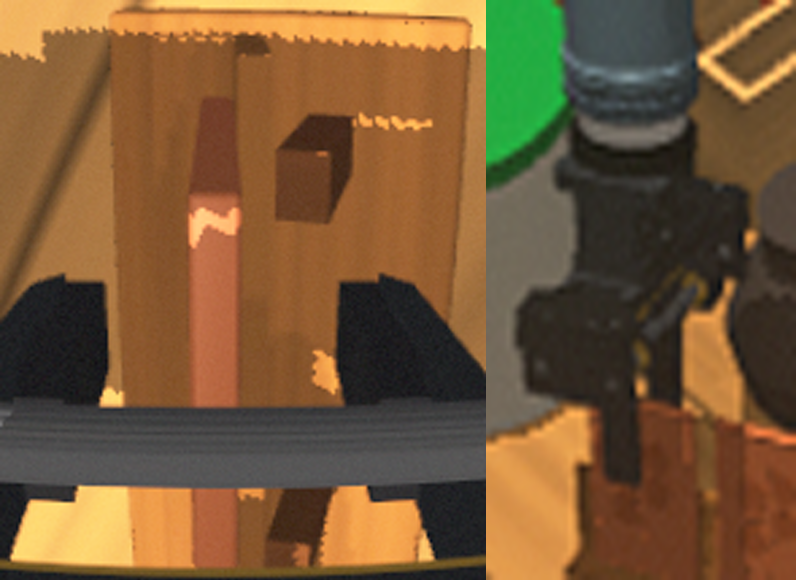

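Request:
apply_moves:
  motion:
    - {"linear":[0,0,0],"twist":[0,0,0],"jaw":-1}
    - {"linear":[0,0,0],"twist":[0,0,0],"jaw":-1}
    - {"linear":[0,0,0],"twist":[0,0,0],"jaw":-1}
    - {"linear":[0,0,0],"twist":[0,0,0],"jaw":-1}
    - {"linear":[0,0,0],"twist":[0,0,0],"jaw":-1}
    - {"linear":[0,0,0],"twist":[0,0,0],"jaw":-1}
  force: 25

```text
time: 3.1
tool_pos: [0.4968, 0.3645, 0.0725]
tcp_rot: [[0.857, 0.461, -0.231], [0.445, -0.887, -0.12], [-0.26, 0.0, -0.966]]
ft_force: [-2.3, -1.8, 2.5]
width: 0.0073
```

```bash
python3 - <<'E'
from h import *
st()
E
```

```text
t 3.1 pos [0.4968 0.3645 0.0725] dpos_mm [ 0.0323 -0.6544  0.4782] drot [-0.0007  0.0011 -0.    ] F [-2.2928 -1.8109  2.4953] M [-0.3233  0.5013 -0.0211] w 0.0073
```

Request:
apply_moves:
  motion:
    - {"linear":[0.3,0.15,1.2],"twist":[0,0,0],"jaw":-1}
    - {"linear":[0.7,0.36,3],"twist":[0,0,0],"jaw":-1}
    - {"linear":[0.7,0.36,6],"twist":[0,0,0],"jaw":-1}
    - {"linear":[0.7,0.36,10],"twist":[0,0,0],"jaw":-1}
    - {"linear":[0.7,0.36,12],"twist":[0,0,0],"jaw":-1}
    - {"linear":[0.7,0.36,12],"twist":[0,0,0],"jaw":-1}

```text
time: 3.7
tool_pos: [0.5068, 0.3697, 0.1971]
tcp_rot: [[0.859, 0.461, -0.222], [0.446, -0.887, -0.116], [-0.25, 0.0, -0.968]]
ft_force: [-0.1, 0.4, -1.2]
width: 0.0078
```

```bash
python3 - <<'E'
from h import *
did([.7,.36,12],[0,0,0]);st()
sy=np.radians(-.6); RS=R_from(np.array([-np.sin(sy),np.cos(sy),0]),-EZ)
go(np.array([.5935,-.062,.175]),RS)
im=optics.camera("side");cv2.imwrite("pics/s6.png",im)
E
```

```text
t 3.7 pos [0.5068 0.3697 0.1971] dpos_mm [2.9662 0.8541 5.1052] drot [ 0.0038 -0.0079  0.0001] F [-0.1431  0.4064 -1.2398] M [ 0.0081 -0.0887 -0.0132] w 0.0078
linear [  8.97 -43.08  -1.7 ] twist [ 0.2342 -0.1439  1.0748] rows~ 8.80735442684124
```

View pics/s6.png

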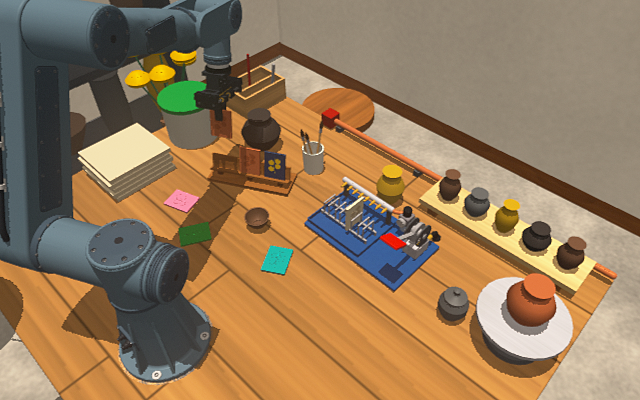

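Request:
apply_moves:
  motion:
    - {"linear":[8.97,-43.1,1],"twist":[0.2342,-0.1439,1.0748],"jaw":-1}
    - {"linear":[8.97,-43.1,1],"twist":[0.2342,-0.1439,1.0748],"jaw":-1}
    - {"linear":[8.97,-43.1,1],"twist":[0.2342,-0.1439,1.0748],"jaw":-1}
    - {"linear":[8.97,-43.1,1],"twist":[0.2342,-0.1439,1.0748],"jaw":-1}
    - {"linear":[8.97,-43.1,1],"twist":[0.2342,-0.1439,1.0748],"jaw":-1}
    - {"linear":[8.97,-43.1,1],"twist":[0.2342,-0.1439,1.0748],"jaw":-1}
    - {"linear":[8.97,-43.1,1],"twist":[0.2342,-0.1439,1.0748],"jaw":-1}
    - {"linear":[8.97,-43.1,1],"twist":[0.2342,-0.1439,1.0748],"jaw":-1}
    - {"linear":[8.97,-43.1,1],"twist":[0.2342,-0.1439,1.0748],"jaw":-1}
    - {"linear":[8.97,-43.1,-1.7],"twist":[0.2342,-0.1439,1.0748],"jaw":-1}

```text
time: 4.75
tool_pos: [0.5963, -0.0688, 0.1771]
tcp_rot: [[0.015, 1.0, 0.006], [1.0, -0.015, -0.003], [-0.003, 0.006, -1.0]]
ft_force: [0.9, 0.2, -1.5]
width: 0.0075
```

Request:
apply_moves:
  motion:
    - {"linear":[0,0,0],"twist":[0,0,0],"jaw":-1}
    - {"linear":[0,0,0],"twist":[0,0,0],"jaw":-1}
    - {"linear":[0,0,0],"twist":[0,0,0],"jaw":-1}
    - {"linear":[0,0,0],"twist":[0,0,0],"jaw":-1}

```text
time: 5.15
tool_pos: [0.5943, -0.0612, 0.1761]
tcp_rot: [[0.008, 1.0, 0.001], [1.0, -0.008, -0.0], [-0.0, 0.001, -1.0]]
ft_force: [0.3, -0.0, -1.7]
width: 0.0076
```

```bash
python3 - <<'E'
from h import *
did([8.97,-43.1,-1.7],[0.2342,-0.1439,1.0748]);st()
i=optics.camera_info("wrist");im=optics.camera("wrist");cv2.imwrite("pics/w7.png",im)
json.dump({k:np.array(v).tolist() for k,v in i.items()},open("pics/w7.json","w"))
for n in("side","top"): cv2.imwrite(f"pics/{n}7.png",optics.camera(n))
st()
E
```

```text
t 5.15 pos [ 0.5943 -0.0612  0.1761] dpos_mm [0.7994 0.969  1.106 ] drot [-0.0002 -0.001   0.0021] F [ 0.2651 -0.0384 -1.7285] M [ 0.0135 -0.0116 -0.021 ] w 0.0076
t 5.3 pos [ 0.5943 -0.0617  0.1761] dpos_mm [0.833  0.4762 1.0939] drot [-0.0004 -0.0012  0.0015] F [ 0.4889  0.2636 -0.4951] M [-0.0114 -0.0382 -0.0422] w 0.0079
```

View pics/w7.png

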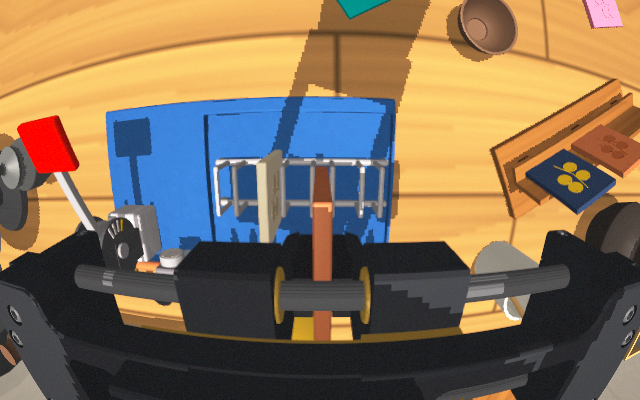

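View pics/side7.png

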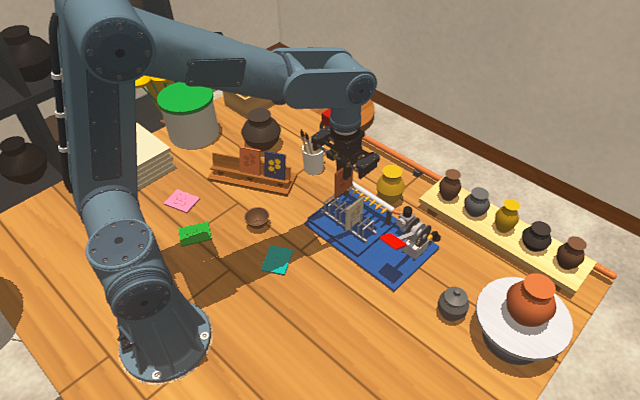

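```bash
python3 - <<'E'
from h import *
im=cv2.imread("pics/w7.png")
cv2.imwrite("pics/w7c.png",cv2.resize(im[140:260,200:400],None,fx=4,fy=4,interpolation=cv2.INTER_CUBIC))
s=cv2.imread("pics/side7.png");cv2.imwrite("pics/s7c.png",cv2.resize(s[140:260,290:430],None,fx=5,fy=5,interpolation=cv2.INTER_CUBIC))
E
```

```text
(no output)
```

View pics/w7c.png

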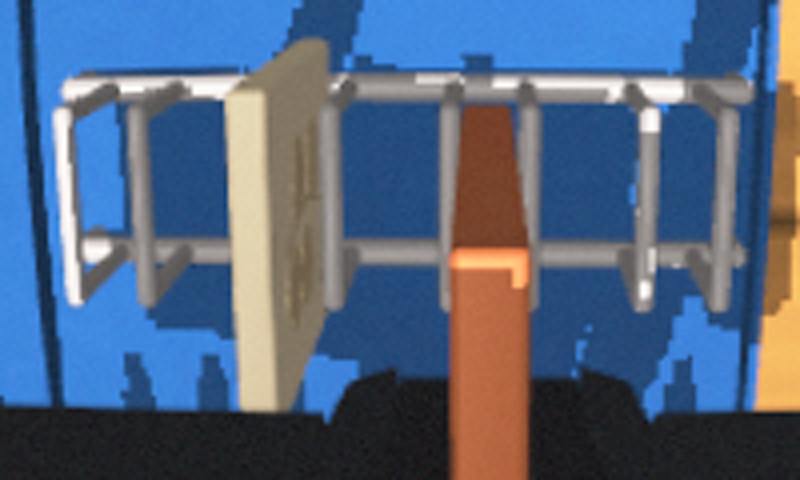

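View pics/s7c.png

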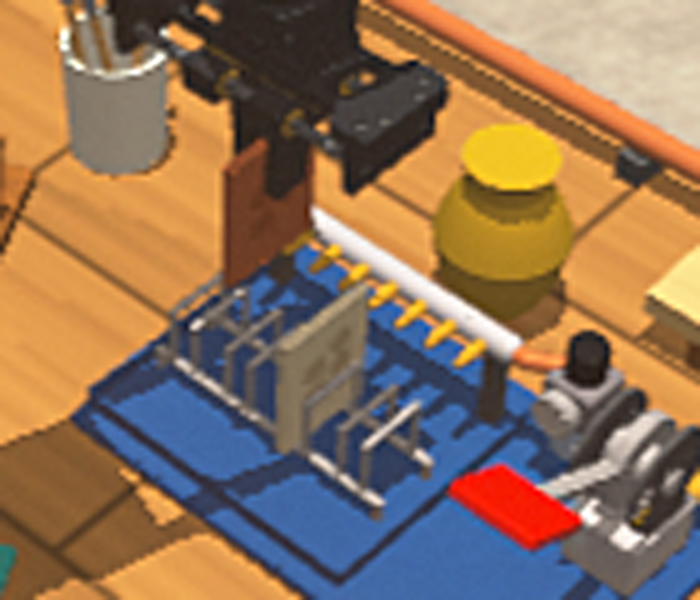

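```bash
python3 - <<'E'
from h import *
from scipy.optimize import least_squares
i={k:np.array(v) for k,v in json.load(open("pics/w7.json")).items()}
p,R=load(); p=np.array([.5943,-.0614,.1761])
def f(v):
    y,z=v; return np.r_[proj("wrist",p+R@np.array([0,y,z]),i)[0][1]-202.6, proj("wrist",p+R@np.array([0,y,z+.09]),i)[0][1]-166.8]
r=least_squares(f,[-.035,-.03]);print("tile near edge tool y,ztop",r.x)
print("world near edge x",(p+R@np.array([0,r.x[0],0]))[0],"top z",p[2]-r.x[1],"bottom",p[2]-r.x[1]-.09)
C=un([(452,90),(530,90),(444,306),(531,306),(129,104),(150,303),(645,104),(644,306),(735,104),(718,306),(66,104),(75,303)],200,140,4)
print(atz("wrist",C,.07,i))
# cream tile near top / far
print(atz("wrist",un([(228,90),(270,90),(242,410),(278,410)],200,140,4),.12,i))
o=np.array([[487,107]]);print(atz("wrist",un(o,200,140,4),p[2]-r.x[1]-.09,i))
E
```

```text
tile near edge tool y,ztop [-0.0337 -0.0449]
world near edge x 0.5606308027266034 top z 0.22103513773988712 bottom 0.13103513773988712
[[ 0.5662 -0.0688  0.07  ]
 [ 0.5664 -0.0516  0.07  ]
 [ 0.6162 -0.0714  0.07  ]
 [ 0.6164 -0.0514  0.07  ]
 [ 0.5679 -0.1424  0.07  ]
 [ 0.6153 -0.141   0.07  ]
 [ 0.5696 -0.026   0.07  ]
 [ 0.6167 -0.0252  0.07  ]
 [ 0.5695 -0.0056  0.07  ]
 [ 0.6169 -0.0077  0.07  ]
 [ 0.5674 -0.1578  0.07  ]
 [ 0.6154 -0.16    0.07  ]]
[[ 0.5582 -0.1082  0.12  ]
 [ 0.5584 -0.1004  0.12  ]
 [ 0.621  -0.1095  0.12  ]
 [ 0.621  -0.1023  0.12  ]]
[[ 0.5603 -0.061   0.131 ]]
```

Request:
apply_moves:
  motion:
    - {"linear":[-0.35,0.03,-1],"twist":[0,0,0],"jaw":-1}
    - {"linear":[-0.35,0.03,-3],"twist":[0,0,0],"jaw":-1}
    - {"linear":[-0.35,0.03,-5],"twist":[0,0,0],"jaw":-1}
    - {"linear":[-0.35,0.03,-5.5],"twist":[0,0,0],"jaw":-1}
    - {"linear":[-0.35,0.03,-5.5],"twist":[0,0,0],"jaw":-1}
    - {"linear":[-0.35,0.03,-5.5],"twist":[0,0,0],"jaw":-1}

```text
time: 5.9
tool_pos: [0.5909, -0.0624, 0.121]
tcp_rot: [[0.01, 1.0, 0.001], [1.0, -0.01, -0.0], [-0.0, 0.001, -1.0]]
ft_force: [0.2, -0.7, -0.3]
width: 0.0076
```

```bash
cat >> h.py <<'E'
def snap(tag):
    i=optics.camera_info("wrist");im=optics.camera("wrist");s=optics.camera("side")
    json.dump({k:np.array(v).tolist() for k,v in i.items()},open(f"pics/{tag}.json","w"))
    cv2.imwrite(f"pics/{tag}_w.png",im);cv2.imwrite(f"pics/{tag}_s.png",s)
    a=cv2.resize(im[120:270,200:400],None,fx=4,fy=4,interpolation=cv2.INTER_CUBIC)
    b=cv2.resize(s[140:260,290:430],None,fx=5,fy=5,interpolation=cv2.INTER_CUBIC)
    cv2.imwrite(f"pics/{tag}_wc.png",a);cv2.imwrite(f"pics/{tag}_sc.png",b)
E
python3 - <<'E'
from h import *
did([-0.35,0.03,-5.5],[0,0,0]);st();snap("p8");st()
E
```

```text
t 5.9 pos [ 0.5909 -0.0624  0.121 ] dpos_mm [ 0.8676 -0.4854  0.9861] drot [-0.0003 -0.0009  0.    ] F [ 0.226  -0.6526 -0.3461] M [ 0.0213  0.0223 -0.0225] w 0.0076
t 6.0 pos [ 0.5913 -0.0625  0.1215] dpos_mm [ 1.2604 -0.6401  1.5016] drot [-0.0006 -0.0019  0.0001] F [ 0.5171  0.6403 -0.5716] M [0.0125 0.0285 0.0545] w 0.0076
```

View pics/p8_wc.png

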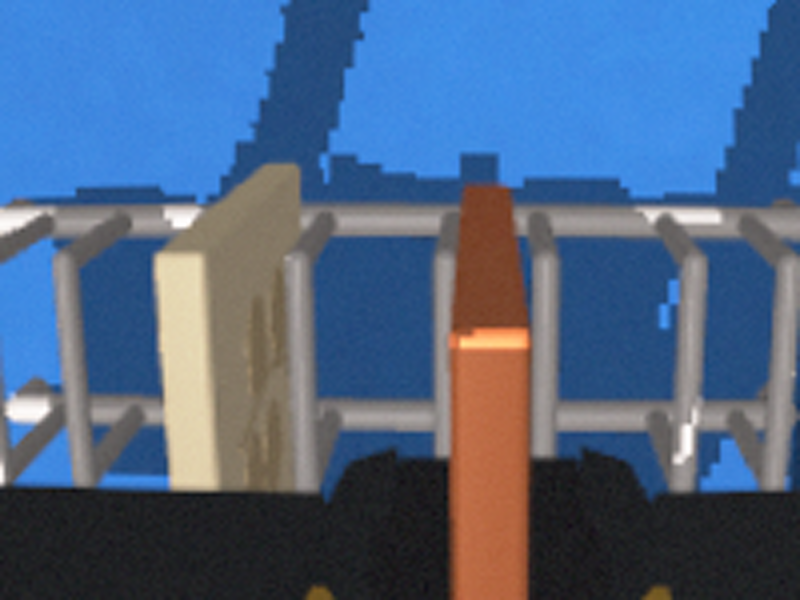

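View pics/p8_sc.png

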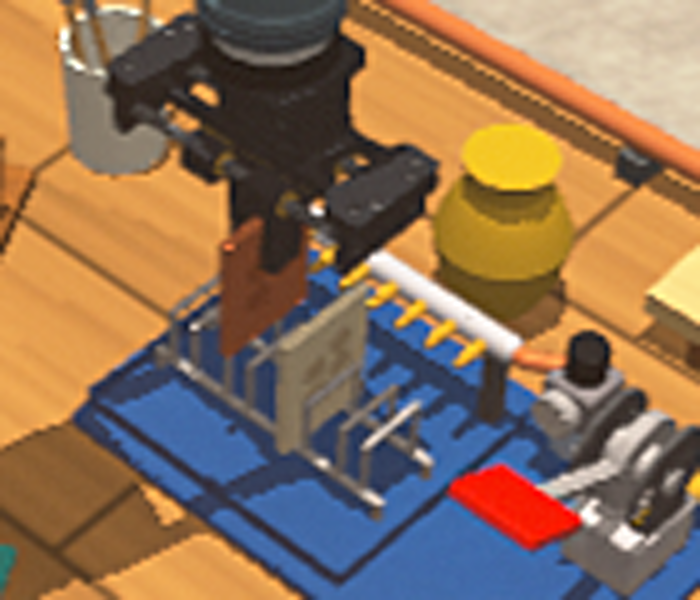

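Request:
apply_moves:
  motion:
    - {"linear":[0,0.12,0],"twist":[0,0,0],"jaw":-1}
    - {"linear":[0,0.12,0],"twist":[0,0,0],"jaw":-1}
    - {"linear":[0,0.12,-0.5],"twist":[0,0,0],"jaw":-1}
    - {"linear":[0,0.12,-1.0],"twist":[0,0,0],"jaw":-1}
    - {"linear":[0,0.12,-1.5],"twist":[0,0,0],"jaw":-1}
    - {"linear":[0,0.12,-1.5],"twist":[0,0,0],"jaw":-1}

```text
time: 6.6
tool_pos: [0.5896, -0.0609, 0.104]
tcp_rot: [[0.011, 1.0, -0.002], [1.0, -0.011, 0.001], [0.001, -0.002, -1.0]]
ft_force: [0.4, -0.6, -1.5]
width: 0.0079
```

```bash
python3 - <<'E'
from h import *
did([0,.12,-1.5],[0,0,0]);st();snap("p9");st()
E
```

```text
t 6.6 pos [ 0.5896 -0.0609  0.104 ] dpos_mm [-0.3963 -0.1674 -1.0414] drot [ 0.0007  0.0021 -0.0001] F [ 0.3802 -0.5941 -1.4682] M [0.0367 0.0225 0.0449] w 0.0079
t 6.7 pos [ 0.5902 -0.0611  0.1049] dpos_mm [ 0.2402 -0.3512 -0.0828] drot [ 0.0002  0.0007 -0.0001] F [-0.2767  0.2124 -0.72  ] M [ 0.0039 -0.0304 -0.0172] w 0.0079
```

View pics/p9_wc.png

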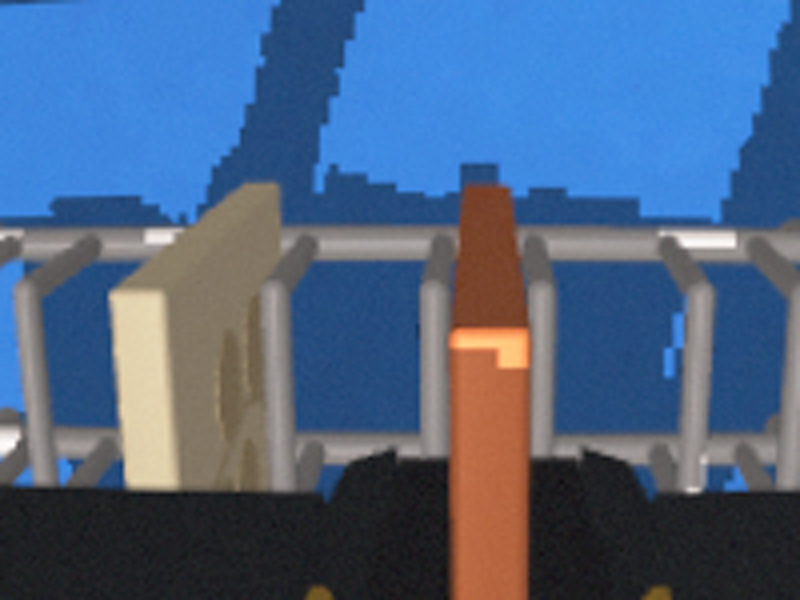

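View pics/p9_sc.png

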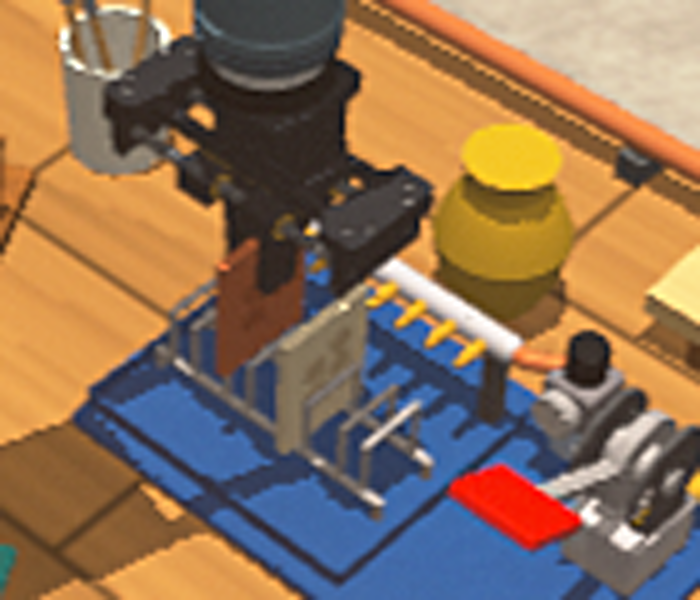

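Request:
apply_moves:
  motion:
    - {"linear":[0,0,-0.7],"twist":[0,0,0],"jaw":-1}
    - {"linear":[0,0,-1.4],"twist":[0,0,0],"jaw":-1}
    - {"linear":[0,0,-2.0],"twist":[0,0,0],"jaw":-1}
    - {"linear":[0,0,-2.4],"twist":[0,0,0],"jaw":-1}
    - {"linear":[0,0,-2.4],"twist":[0,0,0],"jaw":-1}
    - {"linear":[0,0,-2.4],"twist":[0,0,0],"jaw":-1}

```text
time: 7.3
tool_pos: [0.5905, -0.0611, 0.0812]
tcp_rot: [[0.01, 1.0, -0.0], [1.0, -0.01, -0.0], [-0.0, -0.0, -1.0]]
ft_force: [-0.8, -0.1, -0.9]
width: 0.0081
```

```bash
python3 - <<'E'
from h import *
did([0,0,-2.4],[0,0,0]);st();snap("p10");st()
E
```

```text
t 7.3 pos [ 0.5905 -0.0611  0.0812] dpos_mm [ 0.4758 -0.4201  0.2268] drot [-0.      0.0001  0.    ] F [-0.784  -0.0825 -0.9167] M [ 0.0285 -0.0242 -0.0229] w 0.0081
t 7.4 pos [ 0.5907 -0.0612  0.0816] dpos_mm [ 0.745  -0.4789  0.623 ] drot [-0.0002 -0.0006 -0.    ] F [-0.1818  1.5567 -1.0205] M [-0.0087  0.0054 -0.0343] w 0.0077
```

View pics/p10_wc.png

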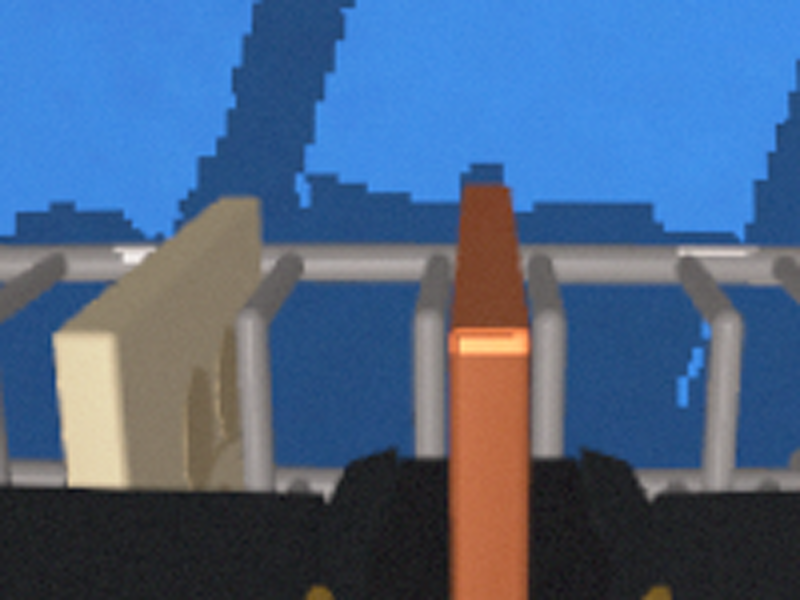

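View pics/p10_sc.png

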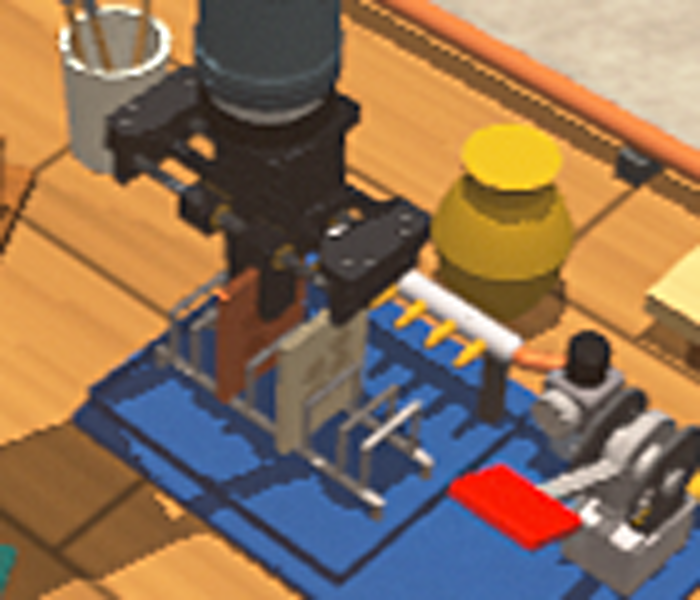

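Request:
apply_moves:
  motion:
    - {"linear":[0,0,-0.1],"twist":[0,0,0],"jaw":-1}
    - {"linear":[0,0,-0.2],"twist":[0,0,0],"jaw":-1}
    - {"linear":[0,0,-0.2],"twist":[0,0,0],"jaw":-1}

```text
time: 7.7
tool_pos: [0.5904, -0.0611, 0.0793]
tcp_rot: [[0.011, 1.0, -0.0], [1.0, -0.011, 0.0], [0.0, -0.0, -1.0]]
ft_force: [0.2, 1.3, -0.3]
width: 0.0081
```

Request:
apply_moves:
  motion:
    - {"linear":[0,0,-0.1],"twist":[0,0,0],"jaw":-1}
    - {"linear":[0,0,-0.2],"twist":[0,0,0],"jaw":-1}
    - {"linear":[0,0,-0.2],"twist":[0,0,0],"jaw":-1}

```text
time: 8.0
tool_pos: [0.5903, -0.0611, 0.0771]
tcp_rot: [[0.011, 1.0, -0.0], [1.0, -0.011, 0.0], [0.0, -0.0, -1.0]]
ft_force: [0.1, -0.1, -1.8]
width: 0.0076
```

Request:
apply_moves:
  motion:
    - {"linear":[0,0,-0.1],"twist":[0,0,0],"jaw":-1}
    - {"linear":[0,0,-0.2],"twist":[0,0,0],"jaw":-1}
    - {"linear":[0,0,-0.2],"twist":[0,0,0],"jaw":-1}

```text
time: 8.3
tool_pos: [0.5903, -0.0611, 0.0751]
tcp_rot: [[0.011, 1.0, -0.0], [1.0, -0.011, 0.0], [0.0, -0.0, -1.0]]
ft_force: [-0.2, -0.1, -0.9]
width: 0.008
```

```bash
python3 - <<'E'
from h import *
did([0,0,-.6],[0,0,0]);st();snap("p11");st()
E
```

```text
t 8.3 pos [ 0.5903 -0.0611  0.0751] dpos_mm [ 0.3279 -0.3521  0.104 ] drot [ 0.0001  0.0003 -0.    ] F [-0.1688 -0.13   -0.9384] M [ 0.052  -0.0119 -0.0274] w 0.008
t 8.4 pos [ 0.5904 -0.0611  0.0753] dpos_mm [ 0.4277 -0.4181  0.2602] drot [ 0.0001  0.0001 -0.0001] F [ 0.0531  0.5275 -0.5457] M [ 0.0314 -0.0441  0.0268] w 0.0077
```

View pics/p11_sc.png

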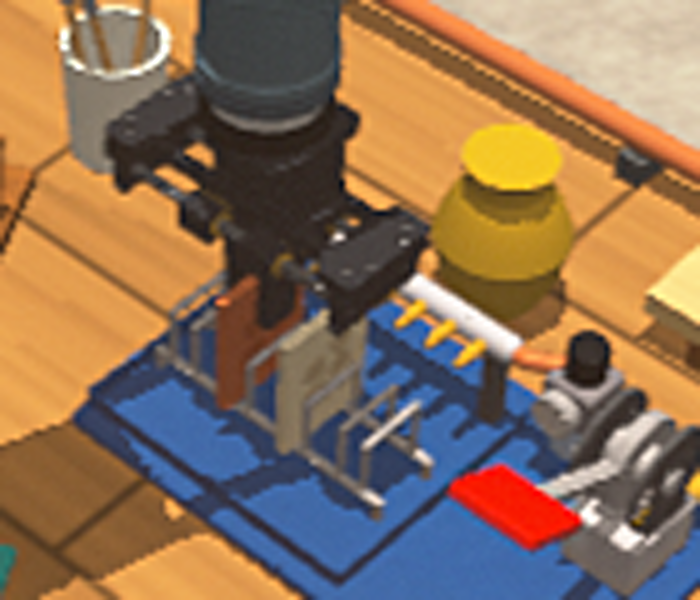

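View pics/p11_wc.png

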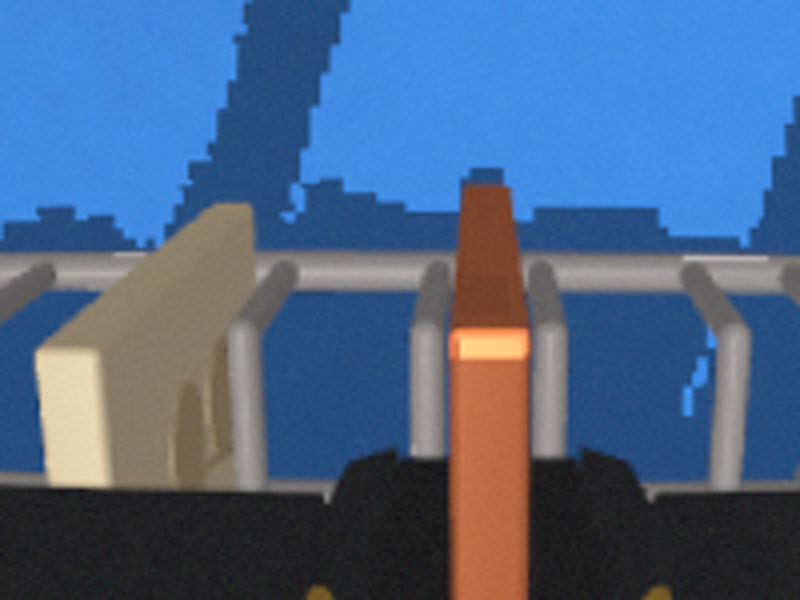

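Request:
apply_moves:
  motion:
    - {"linear":[0.1,0,-0.1],"twist":[0,0,0],"jaw":-1}
    - {"linear":[0.1,0,-0.2],"twist":[0,0,0],"jaw":-1}
    - {"linear":[0.1,0,-0.2],"twist":[0,0,0],"jaw":-1}

```text
time: 8.7
tool_pos: [0.5914, -0.0611, 0.0731]
tcp_rot: [[0.011, 1.0, -0.0], [1.0, -0.011, 0.0], [0.0, -0.0, -1.0]]
ft_force: [-0.2, -0.5, -0.2]
width: 0.008
```

Request:
apply_moves:
  motion:
    - {"linear":[0,0,-0.1],"twist":[0,0,0],"jaw":-1}
    - {"linear":[0,0,-0.15],"twist":[0,0,0],"jaw":-1}
    - {"linear":[0,0,-0.15],"twist":[0,0,0],"jaw":-1}

```text
time: 9.0
tool_pos: [0.5914, -0.0611, 0.0717]
tcp_rot: [[0.011, 1.0, -0.0], [1.0, -0.011, -0.0], [-0.0, -0.0, -1.0]]
ft_force: [0.3, 0.3, -0.7]
width: 0.0077
```

Request:
apply_moves:
  motion:
    - {"linear":[0,0,-0.1],"twist":[0,0,0],"jaw":-1}
    - {"linear":[0,0,-0.15],"twist":[0,0,0],"jaw":-1}
    - {"linear":[0,0,-0.15],"twist":[0,0,0],"jaw":-1}

```text
time: 9.3
tool_pos: [0.5914, -0.0611, 0.0702]
tcp_rot: [[0.01, 1.0, -0.0], [1.0, -0.01, 0.0], [0.0, -0.0, -1.0]]
ft_force: [0.5, -0.3, -1.0]
width: 0.0078
```

```bash
python3 - <<'E'
from h import *
did([0.1,0,-.5],[0,0,0]);st()
im=optics.camera("side");cv2.imwrite("pics/s12.png",im)
cv2.imwrite("pics/s12c.png",cv2.resize(im[185:245,315:385],None,fx=10,fy=10,interpolation=cv2.INTER_CUBIC));st()
E
```

```text
t 9.3 pos [ 0.5914 -0.0611  0.0702] dpos_mm [ 0.3856 -0.3702  0.1835] drot [0.0001 0.0002 0.    ] F [ 0.5256 -0.2794 -1.0039] M [ 0.0232 -0.0161 -0.0607] w 0.0078
t 9.35 pos [ 0.5914 -0.0611  0.0702] dpos_mm [ 0.4052 -0.3795  0.2311] drot [ 0.0001  0.0001 -0.    ] F [ 0.5912  0.3201 -1.6954] M [ 0.0232 -0.061   0.0006] w 0.0074
```

View pics/s12c.png

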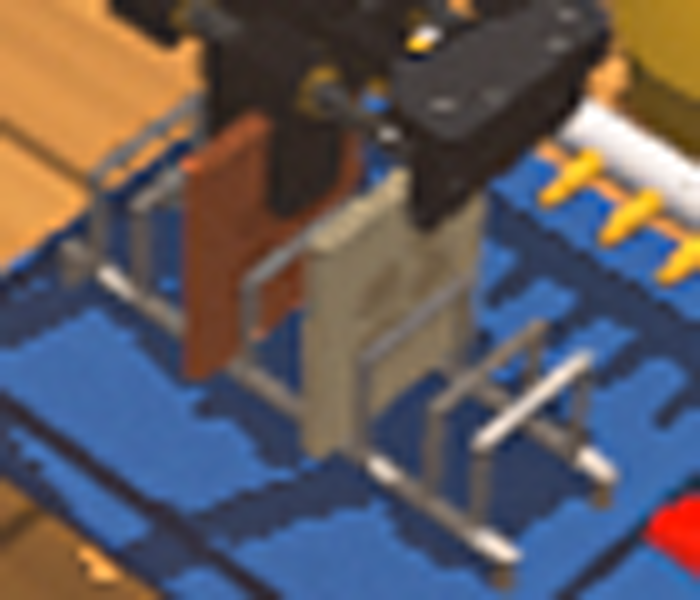

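Request:
apply_moves:
  motion:
    - {"linear":[0.1,0,-0.1],"twist":[0,0,0],"jaw":-1}
    - {"linear":[0.1,0,-0.15],"twist":[0,0,0],"jaw":-1}
    - {"linear":[0.1,0,-0.15],"twist":[0,0,0],"jaw":-1}

```text
time: 9.65
tool_pos: [0.5926, -0.0611, 0.0689]
tcp_rot: [[0.011, 1.0, 0.0], [1.0, -0.011, -0.0], [-0.0, 0.0, -1.0]]
ft_force: [-0.0, -0.7, -0.7]
width: 0.0078
```

Request:
apply_moves:
  motion:
    - {"linear":[0,0,-0.1],"twist":[0,0,0],"jaw":-1}
    - {"linear":[0,0,-0.15],"twist":[0,0,0],"jaw":-1}
    - {"linear":[0,0,-0.15],"twist":[0,0,0],"jaw":-1}

```text
time: 9.95
tool_pos: [0.5929, -0.0612, 0.0686]
tcp_rot: [[0.01, 1.0, 0.001], [1.0, -0.01, -0.0], [-0.0, 0.001, -1.0]]
ft_force: [-3.5, 0.5, 7.8]
width: 0.008
```

```bash
python3 - <<'E'
from h import *
did([0.1,0,-.3],[0,0,0]);st();snap("p13");st()
im=cv2.imread("pics/p13_s.png");cv2.imwrite("pics/p13_sc.png",cv2.resize(im[185:245,315:385],None,fx=10,fy=10,interpolation=cv2.INTER_CUBIC))
E
```

```text
t 9.95 pos [ 0.5929 -0.0612  0.0686] dpos_mm [ 0.9088 -0.5243  1.6383] drot [-0.0004 -0.0008  0.0001] F [-3.4975  0.4984  7.8099] M [ 0.1386  0.5899 -0.0192] w 0.008
t 10.05 pos [ 0.5929 -0.0613  0.0686] dpos_mm [ 0.8855 -0.56    1.6464] drot [-0.0004 -0.0008  0.0001] F [-3.4219  1.7883  7.202 ] M [0.1512 0.5552 0.0554] w 0.0081
```

View pics/p13_sc.png

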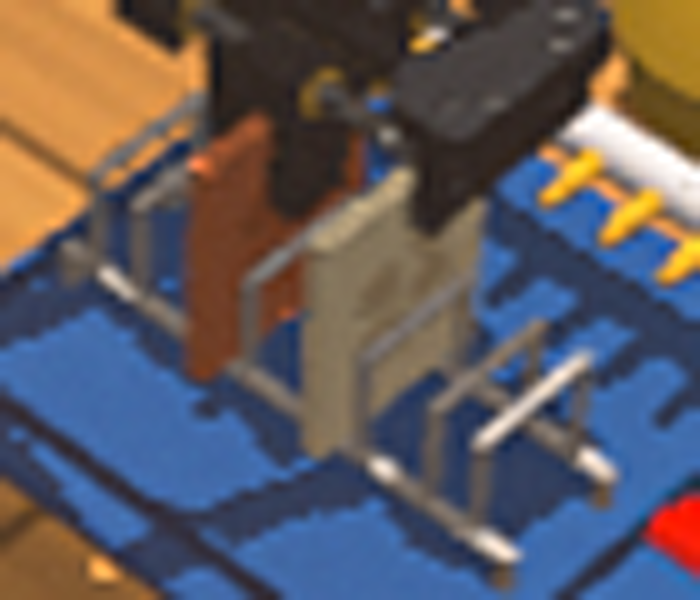

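View pics/p13_wc.png

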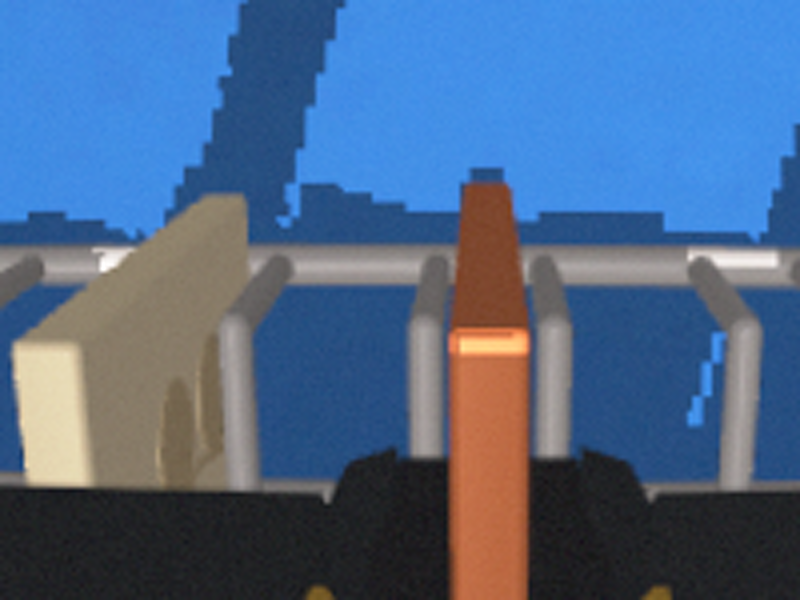

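Request:
apply_moves:
  motion:
    - {"linear":[0,0,0.1],"twist":[0,0,0],"jaw":-1}
    - {"linear":[0,0.03,0.12],"twist":[0,0,0],"jaw":-1}
    - {"linear":[0,0.03,0.12],"twist":[0,0,0],"jaw":-0.55}
    - {"linear":[0,0.03,0.12],"twist":[0,0,0],"jaw":-0.5}
    - {"linear":[0,0.03,0.12],"twist":[0,0,0],"jaw":-0.5}
    - {"linear":[0,0.03,0.12],"twist":[0,0,0],"jaw":-0.5}

```text
time: 10.65
tool_pos: [0.5924, -0.0607, 0.0683]
tcp_rot: [[0.01, 1.0, -0.0], [1.0, -0.01, 0.0], [0.0, -0.0, -1.0]]
ft_force: [-0.3, -0.4, -0.9]
width: 0.0217
```

```bash
python3 - <<'E'
from h import *
did([0,0.03,.12],[0,0,0]);st();snap("p14");st()
E
```

```text
t 10.65 pos [ 0.5924 -0.0607  0.0683] dpos_mm [ 0.3726 -0.3437  0.1395] drot [0.0001 0.0002 0.0001] F [-0.3029 -0.4134 -0.9217] M [0.0236 0.0563 0.0235] w 0.0217
t 10.75 pos [ 0.5924 -0.0608  0.0684] dpos_mm [ 0.445  -0.3926  0.2316] drot [0.     0.0001 0.    ] F [ 0.4999  0.0943 -0.5469] M [ 0.0133 -0.0259  0.0065] w 0.022
```

View pics/p14_wc.png

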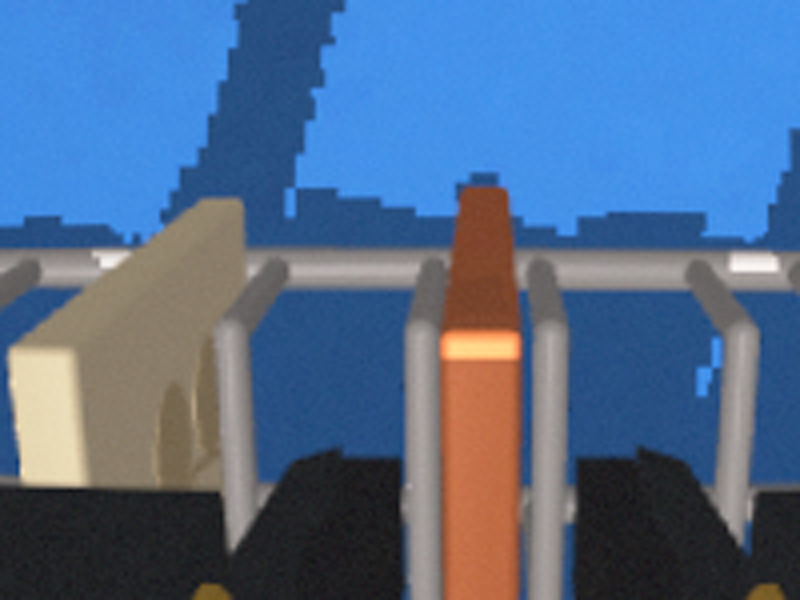

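Request:
apply_moves:
  motion:
    - {"linear":[0,0,2],"twist":[0,0,0],"jaw":-0.5}
    - {"linear":[0,0,5],"twist":[0,0,0],"jaw":-0.5}
    - {"linear":[0,0,9],"twist":[0,0,0],"jaw":-0.2}
    - {"linear":[0,0,13],"twist":[0,0,0],"jaw":0}
    - {"linear":[0,0,13],"twist":[0,0,0],"jaw":0}

```text
time: 11.25
tool_pos: [0.5961, -0.0618, 0.2054]
tcp_rot: [[0.01, 1.0, 0.011], [1.0, -0.01, -0.003], [-0.003, 0.011, -1.0]]
ft_force: [0.6, -0.2, 1.4]
width: 0.0433
```

```bash
cat >> h.py <<'E'
PM2=PM+.005*N+.005*EY
E
python3 - <<'E'
from h import *
did([0,0,13],[0,0,0]);st();snap("p15")
go(g2(PM2)+.06*ZT,RG)
E
```

```text
t 11.25 pos [ 0.5961 -0.0618  0.2054] dpos_mm [ 4.1389 -1.4371  7.2362] drot [-0.0034 -0.0109  0.0002] F [ 0.6371 -0.1873  1.4411] M [ 0.0016 -0.0695  0.0682] w 0.0433
linear [-4.26 35.7  -6.88] twist [-0.2342  0.1439 -1.0748] rows~ 7.399513491621437
```

View pics/p15_w.png

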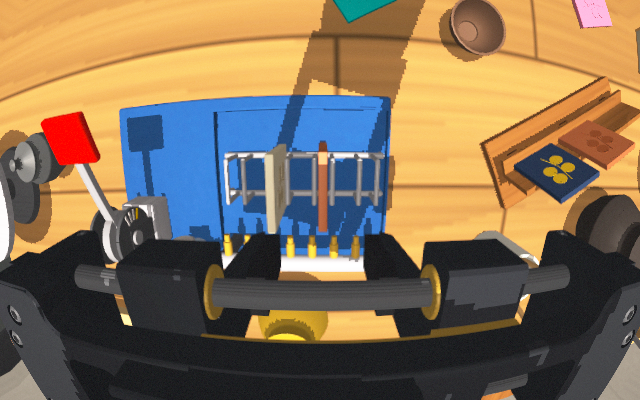

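Tile A stands in slot 2 at (323,190), next to the cream tile at (276,190). Now the second unglazed tile, the middle one on the ledge at wrist (596,143).

Request:
apply_moves:
  motion:
    - {"linear":[-4.26,35.7,1],"twist":[-0.2342,0.1439,-1.0748],"jaw":0}
    - {"linear":[-4.26,35.7,1],"twist":[-0.2342,0.1439,-1.0748],"jaw":0}
    - {"linear":[-4.26,35.7,1],"twist":[-0.2342,0.1439,-1.0748],"jaw":0}
    - {"linear":[-4.26,35.7,1],"twist":[-0.2342,0.1439,-1.0748],"jaw":0}
    - {"linear":[-4.26,35.7,1],"twist":[-0.2342,0.1439,-1.0748],"jaw":0}
    - {"linear":[-4.26,35.7,1],"twist":[-0.2342,0.1439,-1.0748],"jaw":0}
    - {"linear":[-4.26,35.7,1],"twist":[-0.2342,0.1439,-1.0748],"jaw":0}
    - {"linear":[-4.26,35.7,0],"twist":[-0.2342,0.1439,-1.0748],"jaw":0}
    - {"linear":[-4.26,35.7,-4],"twist":[-0.2342,0.1439,-1.0748],"jaw":0}
    - {"linear":[-4.26,35.7,-6.88],"twist":[-0.2342,0.1439,-1.0748],"jaw":0}

```text
time: 12.35
tool_pos: [0.5477, 0.2972, 0.1253]
tcp_rot: [[0.855, 0.463, -0.233], [0.447, -0.886, -0.121], [-0.263, -0.001, -0.965]]
ft_force: [-0.0, 0.7, -0.2]
width: 0.0442
```

Request:
apply_moves:
  motion:
    - {"linear":[0,0,0],"twist":[0,0,0],"jaw":0}
    - {"linear":[0,0,0],"twist":[0,0,0],"jaw":0}
    - {"linear":[0,0,0],"twist":[0,0,0],"jaw":0}
    - {"linear":[0,0,0],"twist":[0,0,0],"jaw":0}

```text
time: 12.75
tool_pos: [0.5511, 0.2963, 0.1317]
tcp_rot: [[0.858, 0.46, -0.227], [0.445, -0.888, -0.118], [-0.256, 0.001, -0.967]]
ft_force: [-0.5, -0.2, -0.4]
width: 0.0438
```

```bash
python3 - <<'E'
from h import *
did([-4.26,35.7,-6.88],[-0.2342,0.1439,-1.0748]);st()
im=optics.camera("wrist");sd=optics.camera("side")
a=cv2.resize(im[130:345,240:420],None,fx=2.7,fy=2.7,interpolation=cv2.INTER_CUBIC)
b=cv2.resize(sd[85:170,215:275],None,fx=6.8,fy=6.8,interpolation=cv2.INTER_CUBIC)
cv2.imwrite("pics/w16.png",cv2.hconcat([a,cv2.resize(b,(310,a.shape[0]))]));st()
E
```

```text
t 12.75 pos [0.5511 0.2963 0.1317] dpos_mm [ 1.7053 -0.3304  2.3372] drot [ 0.001  -0.0031 -0.0005] F [-0.4653 -0.2201 -0.3603] M [ 0.0338 -0.0743 -0.0323] w 0.0438
t 12.85 pos [0.5508 0.2963 0.1314] dpos_mm [ 1.4029 -0.3411  1.9872] drot [ 0.0009 -0.0026 -0.0004] F [-0.2529  0.4432  0.6706] M [ 0.0263 -0.0684  0.0262] w 0.0439
```

View pics/w16.png

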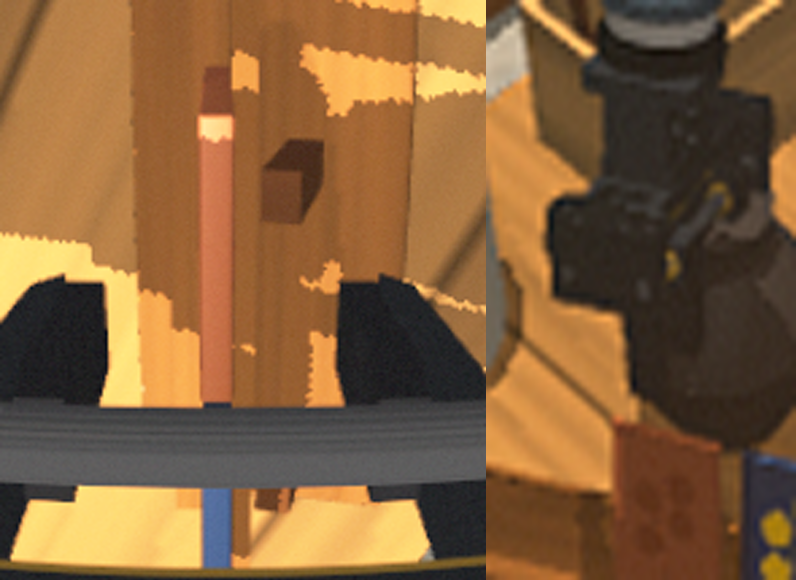

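Request:
apply_moves:
  motion:
    - {"linear":[-0.46,-0.24,-1.93],"twist":[0,0,0],"jaw":0}
    - {"linear":[-0.92,-0.48,-3.86],"twist":[0,0,0],"jaw":0}
    - {"linear":[-1.38,-0.72,-5.8],"twist":[0,0,0],"jaw":0}
    - {"linear":[-1.38,-0.72,-5.8],"twist":[0,0,0],"jaw":0}
    - {"linear":[-1.38,-0.72,-5.8],"twist":[0,0,0],"jaw":0}

```text
time: 13.35
tool_pos: [0.5364, 0.289, 0.0725]
tcp_rot: [[0.857, 0.461, -0.229], [0.445, -0.887, -0.119], [-0.258, 0.0, -0.966]]
ft_force: [0.9, -0.7, 0.9]
width: 0.044
```

```bash
python3 - <<'E'
from h import *
did([-1.38,-.72,-5.8],[0,0,0]);st()
im=optics.camera("wrist");sd=optics.camera("side")
a=cv2.resize(im[130:345,240:420],None,fx=2.7,fy=2.7,interpolation=cv2.INTER_CUBIC)
b=cv2.resize(sd[85:170,215:275],None,fx=6.8,fy=6.8,interpolation=cv2.INTER_CUBIC)
cv2.imwrite("pics/w17.png",cv2.hconcat([a,cv2.resize(b,(310,a.shape[0]))]));st()
E
```

```text
t 13.35 pos [0.5364 0.289  0.0725] dpos_mm [ 0.8093 -0.3742  1.1076] drot [ 0.0001 -0.0004 -0.0001] F [ 0.8575 -0.6867  0.9081] M [ 0.0674 -0.0907  0.0259] w 0.044
t 13.45 pos [0.5374 0.2894 0.0734] dpos_mm [ 1.7776 -0.0111  2.0239] drot [ 0.0009 -0.0026 -0.0001] F [ 0.688  -0.1646  0.3386] M [ 0.0174 -0.1225 -0.0027] w 0.044
```

View pics/w17.png

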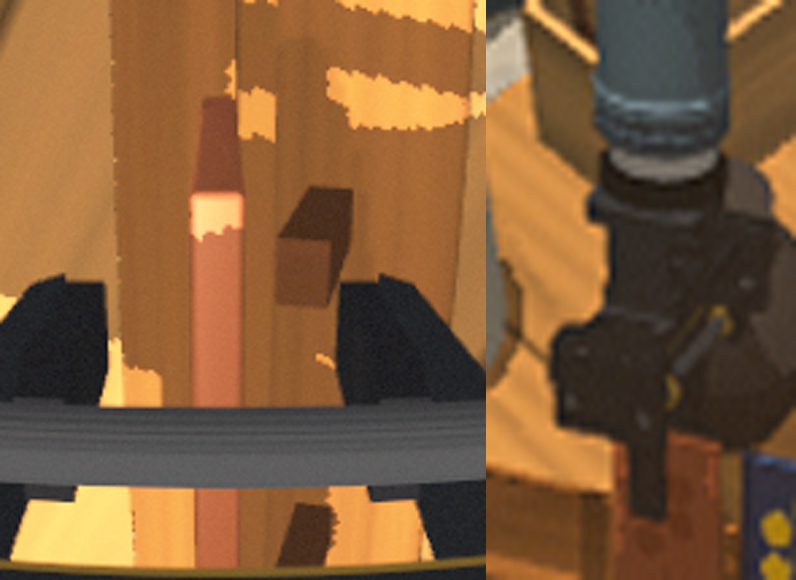

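Same geometry as the first grasp, so I'm closing on it.

Request:
apply_moves:
  motion:
    - {"linear":[0,0,0],"twist":[0,0,0],"jaw":-1}
    - {"linear":[0,0,0],"twist":[0,0,0],"jaw":-1}
    - {"linear":[0,0,0],"twist":[0,0,0],"jaw":-1}
    - {"linear":[0,0,0],"twist":[0,0,0],"jaw":-1}
    - {"linear":[0,0,0],"twist":[0,0,0],"jaw":-1}
    - {"linear":[0,0,0],"twist":[0,0,0],"jaw":-1}
  force: 25

```text
time: 14.05
tool_pos: [0.5357, 0.2888, 0.0719]
tcp_rot: [[0.857, 0.461, -0.231], [0.445, -0.887, -0.12], [-0.26, 0.0, -0.966]]
ft_force: [-2.4, -1.3, 2.7]
width: 0.0076
```

Request:
apply_moves:
  motion:
    - {"linear":[0.3,0.15,1.2],"twist":[0,0,0],"jaw":-1}
    - {"linear":[0.7,0.36,3],"twist":[0,0,0],"jaw":-1}
    - {"linear":[0.7,0.36,6],"twist":[0,0,0],"jaw":-1}
    - {"linear":[0.7,0.36,10],"twist":[0,0,0],"jaw":-1}
    - {"linear":[0.7,0.36,13],"twist":[0,0,0],"jaw":-1}
    - {"linear":[0.7,0.36,13],"twist":[0,0,0],"jaw":-1}

```text
time: 14.65
tool_pos: [0.5462, 0.2938, 0.2079]
tcp_rot: [[0.86, 0.461, -0.22], [0.446, -0.887, -0.116], [-0.249, 0.002, -0.969]]
ft_force: [1.0, 0.5, -1.6]
width: 0.0081
```

```bash
python3 - <<'E'
from h import *
did([.7,.36,13],[0,0,0]);st()
sy=np.radians(-.6); RS=R_from(np.array([-np.sin(sy),np.cos(sy),0]),-EZ)
go(np.array([.592,-.016,.16]),RS)
cv2.imwrite("pics/s18.png",optics.camera("side")[60:260,200:460])
E
```

```text
t 14.65 pos [0.5462 0.2938 0.2079] dpos_mm [3.5799 0.7904 6.5042] drot [ 0.0035 -0.0101  0.0002] F [ 0.9619  0.4843 -1.5713] M [ 0.0677 -0.1023  0.0046] w 0.0081
linear [  4.94 -30.9   -4.14] twist [ 0.2342 -0.1439  1.0748] rows~ 7.399998516546512
```

View pics/s18.png

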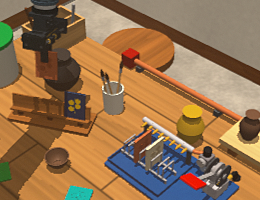

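Request:
apply_moves:
  motion:
    - {"linear":[4.94,-30.9,1],"twist":[0.2342,-0.1439,1.0748],"jaw":-1}
    - {"linear":[4.94,-30.9,1],"twist":[0.2342,-0.1439,1.0748],"jaw":-1}
    - {"linear":[4.94,-30.9,1],"twist":[0.2342,-0.1439,1.0748],"jaw":-1}
    - {"linear":[4.94,-30.9,1],"twist":[0.2342,-0.1439,1.0748],"jaw":-1}
    - {"linear":[4.94,-30.9,1],"twist":[0.2342,-0.1439,1.0748],"jaw":-1}
    - {"linear":[4.94,-30.9,1],"twist":[0.2342,-0.1439,1.0748],"jaw":-1}
    - {"linear":[4.94,-30.9,1],"twist":[0.2342,-0.1439,1.0748],"jaw":-1}
    - {"linear":[4.94,-30.9,1],"twist":[0.2342,-0.1439,1.0748],"jaw":-1}
    - {"linear":[4.94,-30.9,0],"twist":[0.2342,-0.1439,1.0748],"jaw":-1}
    - {"linear":[4.94,-30.9,-2.5],"twist":[0.2342,-0.1439,1.0748],"jaw":-1}

```text
time: 15.7
tool_pos: [0.5932, -0.0166, 0.1767]
tcp_rot: [[0.014, 1.0, 0.002], [1.0, -0.014, -0.001], [-0.001, 0.002, -1.0]]
ft_force: [0.5, 0.1, -0.2]
width: 0.0079
```

Request:
apply_moves:
  motion:
    - {"linear":[0,0,0],"twist":[0,0,0],"jaw":-1}
    - {"linear":[0,0,0],"twist":[0,0,0],"jaw":-1}
    - {"linear":[0,0,0],"twist":[0,0,0],"jaw":-1}
    - {"linear":[0,0,0],"twist":[0,0,0],"jaw":-1}
    - {"linear":[0,0,0],"twist":[0,0,0],"jaw":-1}

```text
time: 16.2
tool_pos: [0.593, -0.0163, 0.1776]
tcp_rot: [[0.01, 1.0, 0.001], [1.0, -0.01, -0.0], [-0.0, 0.001, -1.0]]
ft_force: [-0.2, 0.5, -0.6]
width: 0.008
```

```bash
python3 - <<'E'
from h import *
did([4.94,-30.9,-2.5],[0.2342,-0.1439,1.0748]);st();snap("p19");st()
E
```

```text
t 16.2 pos [ 0.593  -0.0163  0.1776] dpos_mm [ 0.9853 -0.2689  1.1739] drot [-0.0004 -0.0014  0.0002] F [-0.2319  0.496  -0.5692] M [ 0.0086 -0.0197 -0.0222] w 0.008
t 16.3 pos [ 0.5928 -0.0163  0.1773] dpos_mm [ 0.766  -0.3496  0.9329] drot [-0.0003 -0.001  -0.    ] F [-0.0338 -0.2525 -1.0763] M [ 0.0385  0.0216 -0.0496] w 0.0075
```

View pics/p19_wc.png

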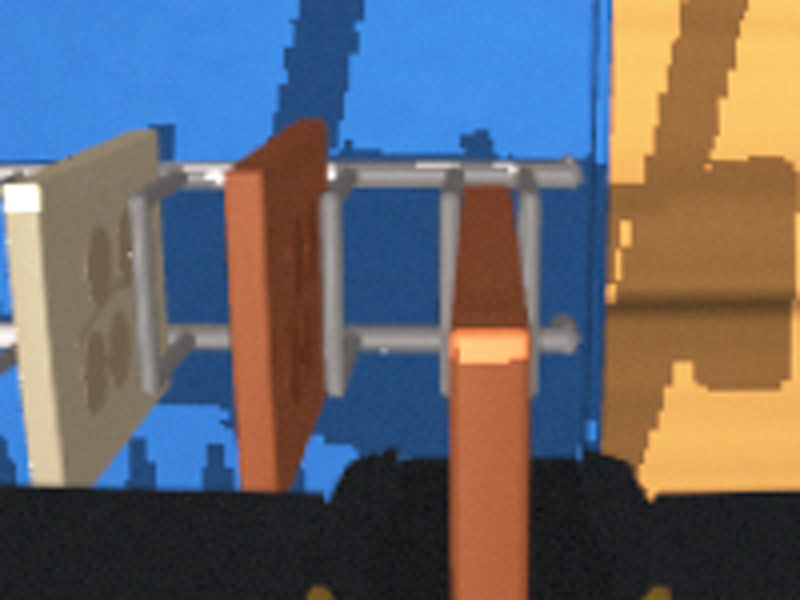

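View pics/p19_sc.png

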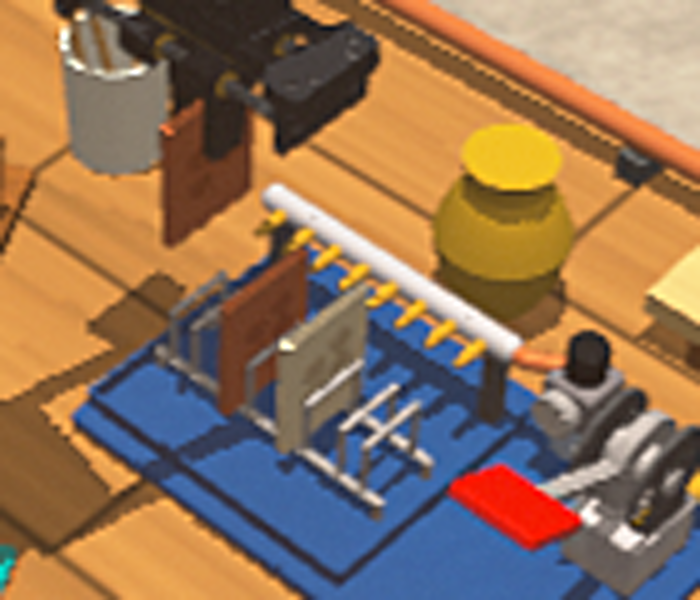

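Request:
apply_moves:
  motion:
    - {"linear":[0.05,0.05,-1],"twist":[0,0,0],"jaw":-1}
    - {"linear":[0.05,0.05,-3],"twist":[0,0,0],"jaw":-1}
    - {"linear":[0.05,0.05,-5],"twist":[0,0,0],"jaw":-1}
    - {"linear":[0.05,0.05,-6.2],"twist":[0,0,0],"jaw":-1}
    - {"linear":[0.05,0.05,-6.2],"twist":[0,0,0],"jaw":-1}
    - {"linear":[0.05,0.05,-6.2],"twist":[0,0,0],"jaw":-1}

```text
time: 16.9
tool_pos: [0.5931, -0.0159, 0.1148]
tcp_rot: [[0.011, 1.0, -0.0], [1.0, -0.011, -0.0], [-0.0, -0.0, -1.0]]
ft_force: [-0.0, 0.7, -0.4]
width: 0.0079
```

```bash
python3 - <<'E'
from h import *
did([0.05,.05,-6.2],[0,0,0]);st();snap("p20");st()
E
```

```text
t 16.9 pos [ 0.5931 -0.0159  0.1148] dpos_mm [ 0.5831 -0.4378  0.3978] drot [ 0.      0.0001 -0.    ] F [-0.0221  0.7341 -0.4001] M [ 0.0224 -0.0026 -0.0346] w 0.0079
t 17.0 pos [ 0.5938 -0.0161  0.1158] dpos_mm [ 1.3029 -0.5918  1.4078] drot [-0.0004 -0.0018 -0.    ] F [ 0.1556 -0.7638 -1.4179] M [-0.0185  0.0089  0.0119] w 0.0078
```

View pics/p20_wc.png

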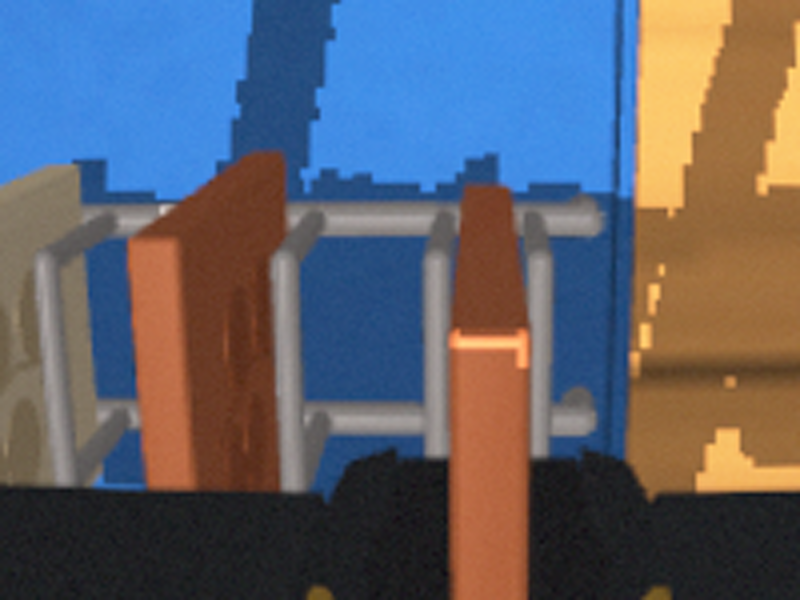

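Request:
apply_moves:
  motion:
    - {"linear":[0,0,-0.6],"twist":[0,0,0],"jaw":-1}
    - {"linear":[0,0,-1.2],"twist":[0,0,0],"jaw":-1}
    - {"linear":[0,0,-1.9],"twist":[0,0,0],"jaw":-1}
    - {"linear":[0,0,-2.6],"twist":[0,0,0],"jaw":-1}
    - {"linear":[0,0,-3.2],"twist":[0,0,0],"jaw":-1}
    - {"linear":[0,0,-3.7],"twist":[0,0,0],"jaw":-1}
    - {"linear":[0,0,-4.0],"twist":[0,0,0],"jaw":-1}
    - {"linear":[0,0,-4.0],"twist":[0,0,0],"jaw":-1}
    - {"linear":[0,0,-4.0],"twist":[0,0,0],"jaw":-1}

```text
time: 17.9
tool_pos: [0.5931, -0.016, 0.0748]
tcp_rot: [[0.011, 1.0, 0.0], [1.0, -0.011, -0.0], [-0.0, 0.0, -1.0]]
ft_force: [0.8, 0.3, -0.4]
width: 0.008
```

Request:
apply_moves:
  motion:
    - {"linear":[0,0,-0.1],"twist":[0,0,0],"jaw":-1}
    - {"linear":[0,0,-0.2],"twist":[0,0,0],"jaw":-1}
    - {"linear":[0,0,-0.2],"twist":[0,0,0],"jaw":-1}

```text
time: 18.2
tool_pos: [0.593, -0.0159, 0.0727]
tcp_rot: [[0.01, 1.0, 0.0], [1.0, -0.01, -0.0], [-0.0, 0.0, -1.0]]
ft_force: [-0.5, 0.5, -1.3]
width: 0.0078
```

Request:
apply_moves:
  motion:
    - {"linear":[0,0,-0.1],"twist":[0,0,0],"jaw":-1}
    - {"linear":[0,0,-0.2],"twist":[0,0,0],"jaw":-1}
    - {"linear":[0,0,-0.2],"twist":[0,0,0],"jaw":-1}

```text
time: 18.5
tool_pos: [0.5928, -0.0159, 0.0705]
tcp_rot: [[0.011, 1.0, -0.0], [1.0, -0.011, 0.0], [0.0, -0.0, -1.0]]
ft_force: [-0.3, 0.3, -1.2]
width: 0.0076
```

Request:
apply_moves:
  motion:
    - {"linear":[0,0,-0.1],"twist":[0,0,0],"jaw":-1}
    - {"linear":[0,0,-0.15],"twist":[0,0,0],"jaw":-1}
    - {"linear":[0,0,-0.15],"twist":[0,0,0],"jaw":-1}

```text
time: 18.8
tool_pos: [0.5929, -0.0159, 0.0691]
tcp_rot: [[0.011, 1.0, -0.0], [1.0, -0.011, 0.0], [0.0, -0.0, -1.0]]
ft_force: [0.4, 0.5, -2.2]
width: 0.0077
```

Request:
apply_moves:
  motion:
    - {"linear":[0,0,-0.1],"twist":[0,0,0],"jaw":-1}
    - {"linear":[0,0,-0.15],"twist":[0,0,0],"jaw":-1}
    - {"linear":[0,0,-0.15],"twist":[0,0,0],"jaw":-1}

```text
time: 19.1
tool_pos: [0.5932, -0.016, 0.0681]
tcp_rot: [[0.01, 1.0, 0.0], [1.0, -0.01, -0.0], [-0.0, 0.0, -1.0]]
ft_force: [-1.2, 0.3, 1.8]
width: 0.0076
```

```bash
python3 - <<'E'
from h import *
did([0,0,-4.7],[0,0,0]);st();snap("p21")
E
```

```text
t 19.1 pos [ 0.5932 -0.016   0.0681] dpos_mm [ 0.6898 -0.4823  0.7233] drot [-0.0002 -0.0004  0.    ] F [-1.2275  0.2964  1.7913] M [-0.0014  0.1987 -0.0454] w 0.0076
```

View pics/p21_wc.png

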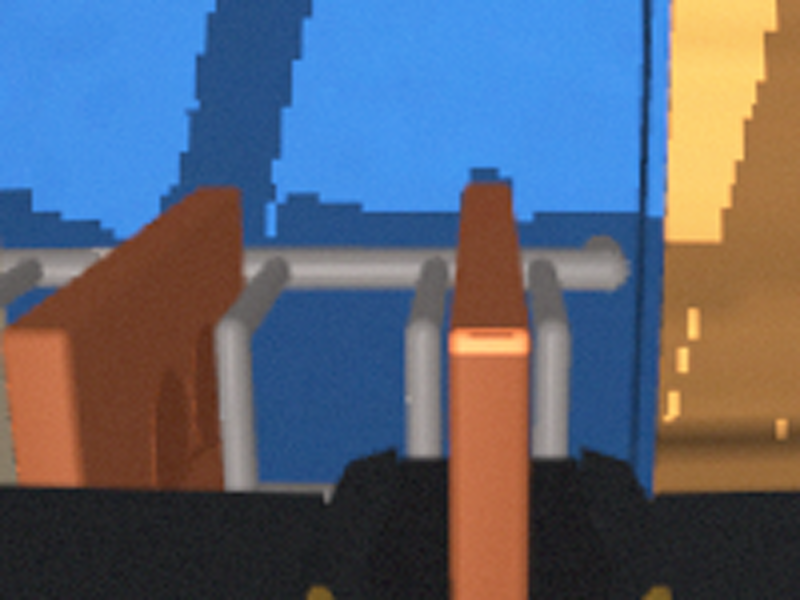

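View pics/p21_sc.png

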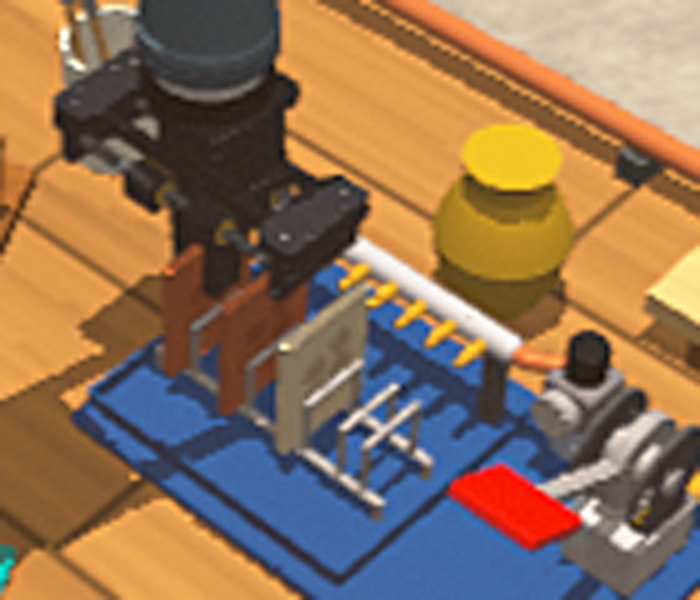

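Heights match tile A's rows (185 and 328) and there is light contact, about 3 N change. Pressing on 0.5 mm, then releasing gently.

Request:
apply_moves:
  motion:
    - {"linear":[0,0,-0.05],"twist":[0,0,0],"jaw":-1}
    - {"linear":[0,0,-0.05],"twist":[0,0,0],"jaw":-1}
    - {"linear":[0,0,0.02],"twist":[0,0,0],"jaw":-0.6}
    - {"linear":[0,0,0.02],"twist":[0,0,0],"jaw":-0.5}
    - {"linear":[0,0,0.02],"twist":[0,0,0],"jaw":-0.5}
    - {"linear":[0,0,0.02],"twist":[0,0,0],"jaw":-0.5}

```text
time: 19.8
tool_pos: [0.5928, -0.0159, 0.0677]
tcp_rot: [[0.011, 1.0, -0.0], [1.0, -0.011, 0.0], [0.0, -0.0, -1.0]]
ft_force: [0.7, -0.0, 0.0]
width: 0.0219
```

Request:
apply_moves:
  motion:
    - {"linear":[0,0,2],"twist":[0,0,0],"jaw":-0.5}
    - {"linear":[0,0,5],"twist":[0,0,0],"jaw":-0.5}
    - {"linear":[0,0,9],"twist":[0,0,0],"jaw":-0.5}
    - {"linear":[0,0,13],"twist":[0,0,0],"jaw":-1}
    - {"linear":[0,0,15],"twist":[0,0,0],"jaw":-1}
    - {"linear":[0,0,15],"twist":[0,0,0],"jaw":-1}
    - {"linear":[0,0,15],"twist":[0,0,0],"jaw":-1}

```text
time: 20.5
tool_pos: [0.5927, -0.0158, 0.2173]
tcp_rot: [[0.011, 1.0, -0.0], [1.0, -0.011, 0.0], [0.0, -0.0, -1.0]]
ft_force: [-0.2, -0.5, -0.7]
width: 0.0005
```

```bash
python3 - <<'E'
from h import *
did([0,0,15.02],[0,0,0]);st();snap("p22");st()
E
```

```text
t 20.5 pos [ 0.5927 -0.0158  0.2173] dpos_mm [ 0.2233 -0.3457 -0.2736] drot [0.     0.0002 0.    ] F [-0.162  -0.5006 -0.6836] M [ 0.0243  0.0102 -0.0017] w 0.0005
t 20.6 pos [ 0.5918 -0.0157  0.2157] dpos_mm [-0.6855 -0.1624 -1.8717] drot [ 0.0008  0.0033 -0.0001] F [-0.1679 -0.3674  0.3936] M [ 0.0368 -0.0041 -0.013 ] w 0.0001
```

View pics/p22_w.png

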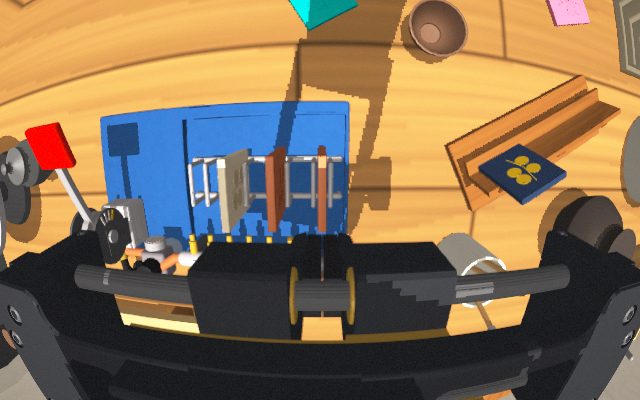

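View pics/p22_sc.png

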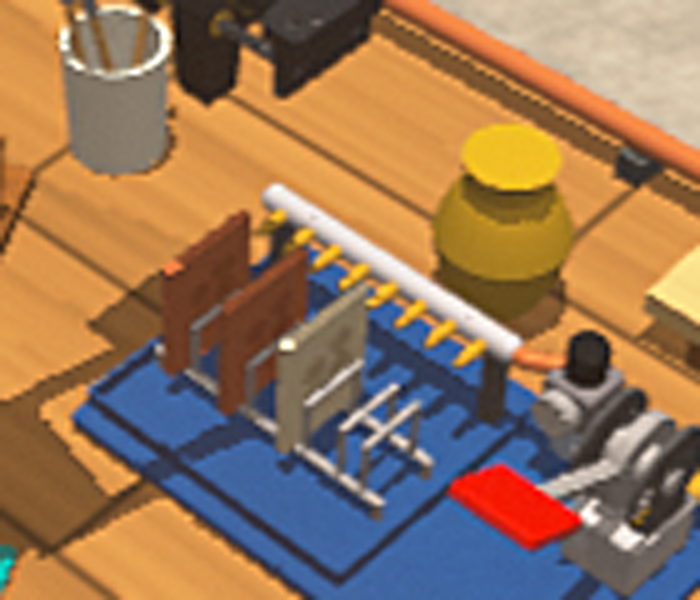

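Request:
apply_moves:
  motion:
    - {"linear":[-5.7,-27.3,0],"twist":[0,0,0],"jaw":-1}
    - {"linear":[-5.7,-27.3,0],"twist":[0,0,0],"jaw":-1}
    - {"linear":[-5.7,-27.3,0],"twist":[0,0,0],"jaw":-1}
    - {"linear":[-5.7,-27.3,0],"twist":[0,0,0],"jaw":-1}
    - {"linear":[-5.7,-27.3,0],"twist":[0,0,0],"jaw":-1}
    - {"linear":[-5.7,-27.3,0],"twist":[0,0,0],"jaw":-1}
    - {"linear":[-5.7,-27.3,-2],"twist":[0,0,0],"jaw":-1}
    - {"linear":[-5.7,-27.3,-4],"twist":[0,0,0],"jaw":-1}
    - {"linear":[-5.7,-27.3,-4],"twist":[0,0,0],"jaw":-1}
    - {"linear":[-5.7,-27.3,-4],"twist":[0,0,0],"jaw":-1}

```text
time: 21.6
tool_pos: [0.5352, -0.2883, 0.1765]
tcp_rot: [[0.01, 1.0, -0.003], [1.0, -0.01, 0.002], [0.002, -0.003, -1.0]]
ft_force: [0.2, -0.0, 0.3]
width: 0.0002
```

```bash
python3 - <<'E'
from h import *
did([-5.7,-27.3,-4],[0,0,0]);st();snap("p23");st()
im=cv2.imread("pics/p23_s.png");cv2.imwrite("pics/p23_sc.png",cv2.resize(im[140:290,330:480],None,fx=4,fy=4,interpolation=cv2.INTER_CUBIC))
E
```

```text
t 21.6 pos [ 0.5352 -0.2883  0.1765] dpos_mm [-0.2607  0.2233 -1.1353] drot [0.002  0.0025 0.0001] F [ 0.1807 -0.0242  0.2925] M [ 0.0011  0.051  -0.0394] w 0.0002
t 21.7 pos [ 0.5363 -0.2889  0.1784] dpos_mm [ 0.84   -0.359   0.8121] drot [-0.0003 -0.0004  0.0005] F [-0.4558 -0.5832  1.1242] M [ 0.0277  0.0139 -0.0195] w 0.0006
```

View pics/p23_sc.png

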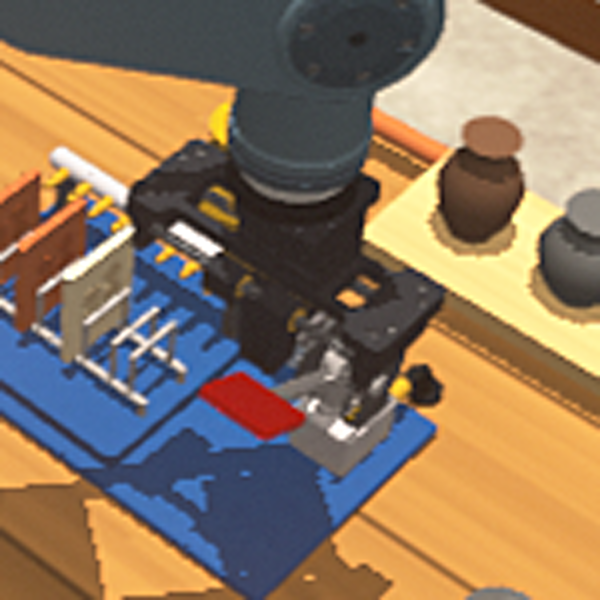

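View pics/p23_w.png

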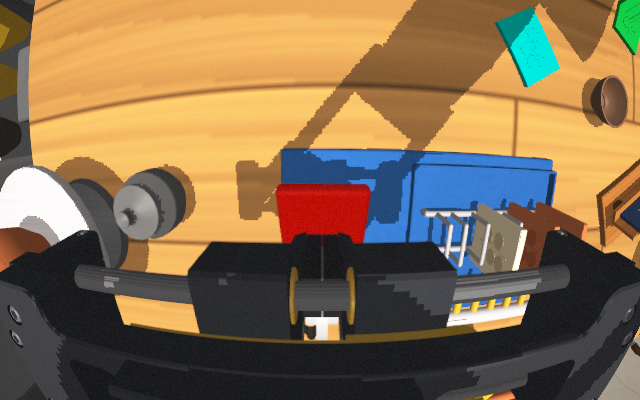

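Request:
apply_moves:
  motion:
    - {"linear":[-0.1,0,-1],"twist":[0,0,0],"jaw":-1}
    - {"linear":[-0.2,0,-2],"twist":[0,0,0],"jaw":-1}
    - {"linear":[-0.4,0,-3],"twist":[0,0,0],"jaw":-1}
    - {"linear":[-0.6,0,-4],"twist":[0,0,0],"jaw":-1}
    - {"linear":[-0.8,0,-5],"twist":[0,0,0],"jaw":-1}
    - {"linear":[-0.8,0,-5],"twist":[0,0,0],"jaw":-1}

```text
time: 22.3
tool_pos: [0.5273, -0.2888, 0.1267]
tcp_rot: [[0.011, 1.0, -0.001], [1.0, -0.011, 0.0], [0.0, -0.001, -1.0]]
ft_force: [0.6, -1.4, 2.1]
width: 0.0005
```

```bash
python3 - <<'E'
from h import *
did([-.8,0,-5],[0,0,0]);st();snap("p24");st()
im=cv2.imread("pics/p24_s.png");cv2.imwrite("pics/p24_sc.png",cv2.resize(im[140:290,330:480],None,fx=4,fy=4,interpolation=cv2.INTER_CUBIC))
E
```

```text
t 22.3 pos [ 0.5273 -0.2888  0.1267] dpos_mm [-0.1684 -0.3195 -0.9252] drot [ 0.0004  0.0009 -0.0001] F [ 0.6419 -1.4257  2.0894] M [-0.1795 -0.0167  0.0239] w 0.0005
t 22.4 pos [ 0.5279 -0.289   0.1279] dpos_mm [ 0.4458 -0.4919  0.274 ] drot [ 0.     -0.     -0.0002] F [-0.6828 -0.4781  2.9541] M [-0.0162  0.0488 -0.0071] w 0.0003
```

View pics/p24_sc.png

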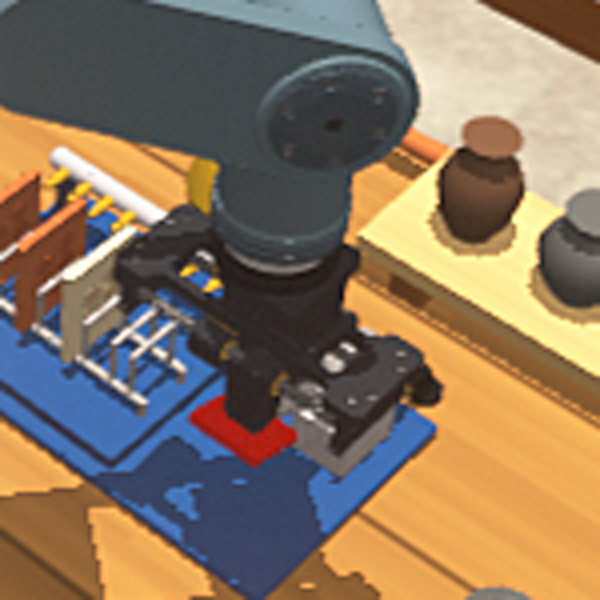

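View pics/p24_w.png

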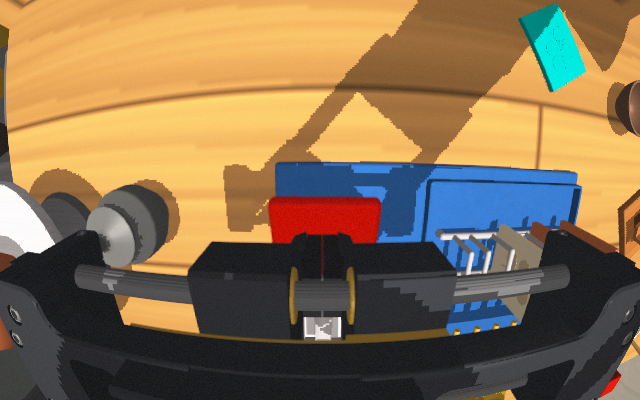

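Request:
apply_moves:
  motion:
    - {"linear":[-0.15,0,-1],"twist":[0,0,0],"jaw":-1}
    - {"linear":[-0.3,0,-2],"twist":[0,0,0],"jaw":-1}
    - {"linear":[-0.45,0,-3],"twist":[0,0,0],"jaw":-1}
    - {"linear":[-0.6,0,-4],"twist":[0,0,0],"jaw":-1}
    - {"linear":[-0.6,0,-4],"twist":[0,0,0],"jaw":-1}
    - {"linear":[-0.6,0,-4],"twist":[0,0,0],"jaw":-1}

```text
time: 23.0
tool_pos: [0.5217, -0.2892, 0.0883]
tcp_rot: [[0.01, 1.0, -0.001], [1.0, -0.01, -0.0], [-0.0, -0.001, -1.0]]
ft_force: [-2.5, -0.6, 5.1]
width: 0.0004
```

Request:
apply_moves:
  motion:
    - {"linear":[-0.15,0,-1],"twist":[0,0,0],"jaw":-1}
    - {"linear":[-0.3,0,-2],"twist":[0,0,0],"jaw":-1}
    - {"linear":[-0.4,0,-2.6],"twist":[0,0,0],"jaw":-1}
    - {"linear":[-0.4,0,-2.6],"twist":[0,0,0],"jaw":-1}
    - {"linear":[-0.4,0,-2.6],"twist":[0,0,0],"jaw":-1}

```text
time: 23.5
tool_pos: [0.5208, -0.2896, 0.0642]
tcp_rot: [[0.01, 1.0, 0.006], [1.0, -0.01, -0.002], [-0.002, 0.006, -1.0]]
ft_force: [3.2, 0.4, 7.9]
width: 0.0004
```

```bash
python3 - <<'E'
from h import *
did([-1,0,-6.6],[0,0,0]);st();snap("p25");st()
im=cv2.imread("pics/p25_s.png");cv2.imwrite("pics/p25_sc.png",cv2.resize(im[140:290,330:480],None,fx=4,fy=4,interpolation=cv2.INTER_CUBIC))
E
```

```text
t 23.5 pos [ 0.5208 -0.2896  0.0642] dpos_mm [ 3.2972 -1.1365  2.5811] drot [-0.0023 -0.0057  0.    ] F [3.2408 0.4126 7.8599] M [ 0.2147 -0.6363 -0.0308] w 0.0004
t 23.6 pos [ 0.5208 -0.2897  0.0643] dpos_mm [ 3.288  -1.1879  2.696 ] drot [-0.0024 -0.0057  0.0001] F [3.7019 0.7117 8.6017] M [ 0.1579 -0.5829  0.0238] w -0.0001
```

View pics/p25_sc.png

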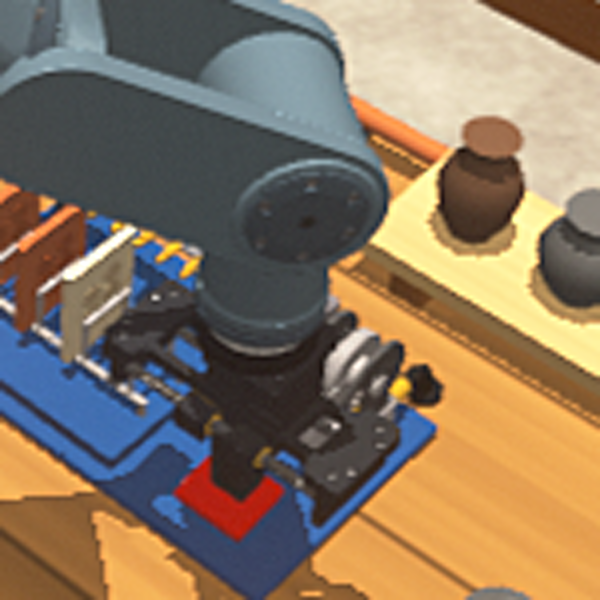

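View pics/p25_w.png

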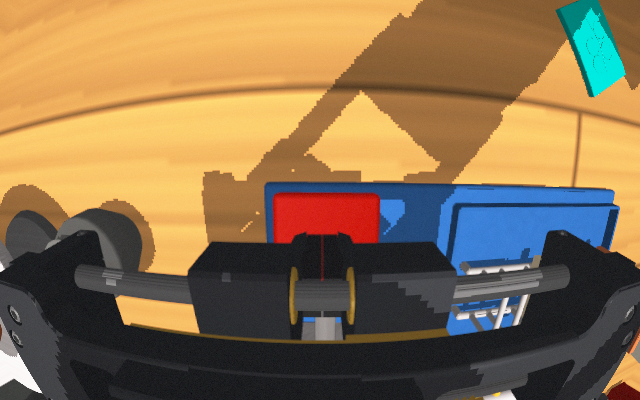

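Request:
apply_moves:
  motion:
    - {"linear":[0.3,0,-0.5],"twist":[0,0,0],"jaw":-1}
    - {"linear":[0.4,0,-1.0],"twist":[0,0,0],"jaw":-1}
    - {"linear":[0.4,0,-1.3],"twist":[0,0,0],"jaw":-1}
    - {"linear":[0.4,0,-1.3],"twist":[0,0,0],"jaw":-1}

```text
time: 24.0
tool_pos: [0.5232, -0.2896, 0.0503]
tcp_rot: [[0.01, 1.0, 0.002], [1.0, -0.01, -0.002], [-0.002, 0.002, -1.0]]
ft_force: [-1.9, -0.2, 7.3]
width: 0.0002
```

Request:
apply_moves:
  motion:
    - {"linear":[0.05,0,-0.2],"twist":[0,0,0],"jaw":-1}
    - {"linear":[0.05,0,-0.3],"twist":[0,0,0],"jaw":-1}
    - {"linear":[0.05,0,-0.3],"twist":[0,0,0],"jaw":-1}

```text
time: 24.3
tool_pos: [0.5238, -0.2897, 0.0477]
tcp_rot: [[0.01, 1.0, 0.002], [1.0, -0.01, -0.002], [-0.002, 0.002, -1.0]]
ft_force: [-1.6, -0.2, 8.1]
width: 0.0003
```

```bash
cat > lev.py <<'E'
from h import *
import sys
def run(tag):
    st();snap(tag);st()
    im=cv2.imread(f"pics/{tag}_s.png");cv2.imwrite(f"pics/{tag}_sc.png",cv2.resize(im[235:285,360:420],None,fx=10,fy=10,interpolation=cv2.INTER_CUBIC))
    # predicted paddle near-edge corners (top face), for angle a, in side view
    piv=np.array([.6435,-.289,.095])
    for q in(.52,.6,.7,.785,.84):
        a=np.radians(27)-q; u=np.array([-np.cos(a),0,np.sin(a)]);n=np.array([np.sin(a),0,np.cos(a)])
        P=[piv+.155*u+.006*n+np.array([0,s*.028,0]) for s in(1,-1)]
        print(q,"side",((proj("side",np.array(P))-[360,235]+.5)*10).round().tolist(),"padz",(piv+.13*u+.006*n).round(4), "wrist",proj("wrist",np.array(P),{k:np.array(v) for k,v in json.load(open(f"pics/{tag}.json")).items()}).round(1).tolist())
E
python3 - <<'E'
from lev import *
did([.45,0,-1.6],[0,0,0]);run("p26")
E
```

```text
t 24.3 pos [ 0.5238 -0.2897  0.0477] dpos_mm [ 1.751  -1.1644  2.0615] drot [-0.0017 -0.0025  0.    ] F [-1.6093 -0.234   8.0698] M [0.0114 0.1882 0.0091] w 0.0003
t 24.4 pos [ 0.5237 -0.2896  0.0477] dpos_mm [ 1.7452 -1.1425  2.0879] drot [-0.0017 -0.0025  0.0001] F [-0.4651 -0.7868  7.9163] M [0.0142 0.1804 0.0225] w 0.0009
0.52 side [[126.0, 254.0], [295.0, 373.0]] padz [ 0.5134 -0.289   0.0947] wrist [[391.1, 198.7], [252.6, 200.0]]
0.6 side [[125.0, 282.0], [293.0, 400.0]] padz [ 0.5138 -0.289   0.0843] wrist [[385.1, 192.7], [258.7, 193.9]]
0.7 side [[127.0, 312.0], [293.0, 430.0]] padz [ 0.5155 -0.289   0.0714] wrist [[378.9, 189.4], [265.1, 190.5]]
0.785 side [[131.0, 334.0], [296.0, 452.0]] padz [ 0.518  -0.289   0.0606] wrist [[374.5, 189.3], [269.6, 190.3]]
0.84 side [[135.0, 347.0], [299.0, 464.0]] padz [ 0.5201 -0.289   0.0537] wrist [[372.0, 190.3], [272.2, 191.3]]
```

View pics/p26_sc.png

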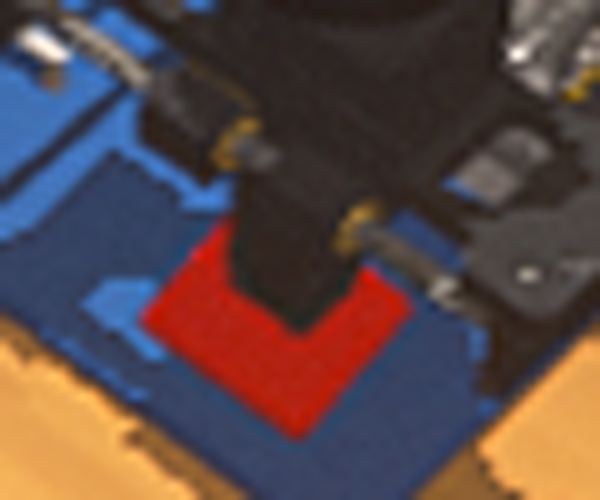

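View pics/p26_w.png

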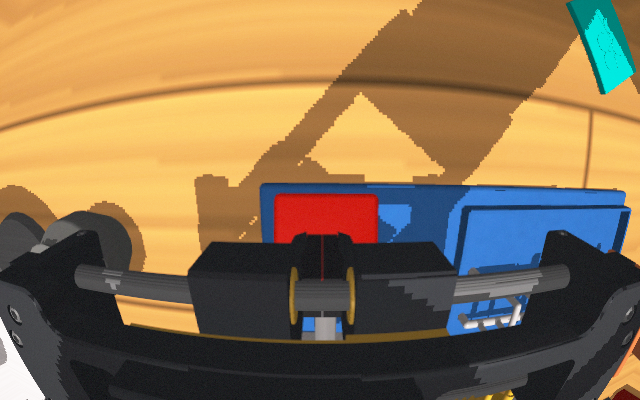

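Request:
apply_moves:
  motion:
    - {"linear":[0.05,0,-0.15],"twist":[0,0,0],"jaw":-1}
    - {"linear":[0.05,0,-0.3],"twist":[0,0,0],"jaw":-1}
    - {"linear":[0.05,0,-0.3],"twist":[0,0,0],"jaw":-1}

```text
time: 24.7
tool_pos: [0.5245, -0.2897, 0.045]
tcp_rot: [[0.01, 1.0, 0.003], [1.0, -0.01, -0.002], [-0.002, 0.003, -1.0]]
ft_force: [-1.0, 0.3, 9.6]
width: 0.0003
```

Request:
apply_moves:
  motion:
    - {"linear":[0.0,0,-0.15],"twist":[0,0,0],"jaw":-1}
    - {"linear":[0.0,0,-0.3],"twist":[0,0,0],"jaw":-1}
    - {"linear":[0.0,0,-0.3],"twist":[0,0,0],"jaw":-1}

```text
time: 25.0
tool_pos: [0.525, -0.2898, 0.0427]
tcp_rot: [[0.01, 1.0, 0.004], [1.0, -0.01, -0.002], [-0.002, 0.004, -1.0]]
ft_force: [-2.6, 2.5, 14.3]
width: 0.0006
```

```bash
python3 - <<'E'
from lev import *
did([.05,0,-.6],[0,0,0]);run("p27")
E
```

```text
t 25.0 pos [ 0.525  -0.2898  0.0427] dpos_mm [ 2.483  -1.2581  3.1264] drot [-0.0022 -0.0038  0.0001] F [-2.5743  2.4891 14.2672] M [ 0.3517  0.2056 -0.0017] w 0.0006
t 25.1 pos [ 0.525  -0.2898  0.0428] dpos_mm [ 2.4666 -1.2638  3.2166] drot [-0.0022 -0.0038  0.0002] F [-2.0775  1.0568 14.2013] M [0.3529 0.2305 0.0784] w 0.0006
0.52 side [[126.0, 254.0], [295.0, 373.0]] padz [ 0.5134 -0.289   0.0947] wrist [[394.3, 199.2], [250.0, 200.5]]
0.6 side [[125.0, 282.0], [293.0, 400.0]] padz [ 0.5138 -0.289   0.0843] wrist [[387.8, 192.9], [256.5, 194.1]]
0.7 side [[127.0, 312.0], [293.0, 430.0]] padz [ 0.5155 -0.289   0.0714] wrist [[381.0, 189.4], [263.3, 190.5]]
0.785 side [[131.0, 334.0], [296.0, 452.0]] padz [ 0.518  -0.289   0.0606] wrist [[376.3, 189.3], [268.2, 190.3]]
0.84 side [[135.0, 347.0], [299.0, 464.0]] padz [ 0.5201 -0.289   0.0537] wrist [[373.7, 190.3], [270.9, 191.3]]
```

View pics/p27_sc.png

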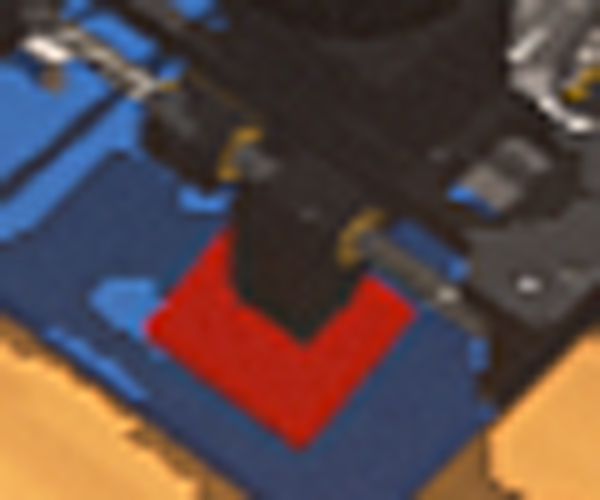

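Request:
apply_moves:
  motion:
    - {"linear":[0.0,0,-0.1],"twist":[0,0,0],"jaw":-1}
    - {"linear":[0.0,0,-0.2],"twist":[0,0,0],"jaw":-1}
    - {"linear":[0.0,0,-0.2],"twist":[0,0,0],"jaw":-1}

```text
time: 25.4
tool_pos: [0.5253, -0.2898, 0.0413]
tcp_rot: [[0.01, 1.0, 0.004], [1.0, -0.01, -0.002], [-0.002, 0.004, -1.0]]
ft_force: [-2.2, 2.7, 16.5]
width: 0.0009
```

```bash
python3 - <<'E'
from lev import *
did([0,0,-.2],[0,0,0]);run("p28")
E
```

```text
t 25.4 pos [ 0.5253 -0.2898  0.0413] dpos_mm [ 2.8399 -1.2963  3.7149] drot [-0.0024 -0.0045  0.0002] F [-2.2103  2.7078 16.4688] M [0.5143 0.2579 0.008 ] w 0.0009
t 25.5 pos [ 0.5253 -0.2898  0.0414] dpos_mm [ 2.8238 -1.3341  3.7546] drot [-0.0025 -0.0044  0.0002] F [-1.487   3.3566 17.3294] M [ 0.4989  0.23   -0.0218] w 0.0006
0.52 side [[126.0, 254.0], [295.0, 373.0]] padz [ 0.5134 -0.289   0.0947] wrist [[395.2, 199.3], [249.2, 200.7]]
0.6 side [[125.0, 282.0], [293.0, 400.0]] padz [ 0.5138 -0.289   0.0843] wrist [[388.6, 193.0], [255.9, 194.2]]
0.7 side [[127.0, 312.0], [293.0, 430.0]] padz [ 0.5155 -0.289   0.0714] wrist [[381.7, 189.4], [262.8, 190.5]]
0.785 side [[131.0, 334.0], [296.0, 452.0]] padz [ 0.518  -0.289   0.0606] wrist [[376.9, 189.3], [267.8, 190.3]]
0.84 side [[135.0, 347.0], [299.0, 464.0]] padz [ 0.5201 -0.289   0.0537] wrist [[374.2, 190.3], [270.6, 191.3]]
```

View pics/p28_sc.png

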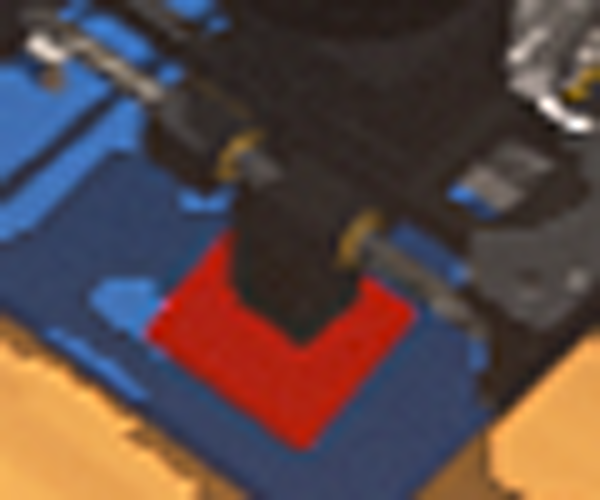

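```bash
python3 - <<'E'
from h import *
t=optics.camera("top");st()
s=cv2.imread("pics/p28_s.png")
a=cv2.resize(t[120:220,280:420],None,fx=5.7,fy=5.7,interpolation=cv2.INTER_CUBIC)
cv2.imwrite("pics/t29.png",a)
cv2.imwrite("pics/s29.png",cv2.resize(s[170:290,320:460],None,fx=5,fy=5,interpolation=cv2.INTER_CUBIC))
E
```

```text
t 25.55 pos [ 0.5253 -0.2898  0.0414] dpos_mm [ 2.8165 -1.334   3.7503] drot [-0.0025 -0.0044  0.0002] F [-1.7578  2.7231 17.5487] M [0.5219 0.222  0.0635] w 0.0007
```

View pics/t29.png

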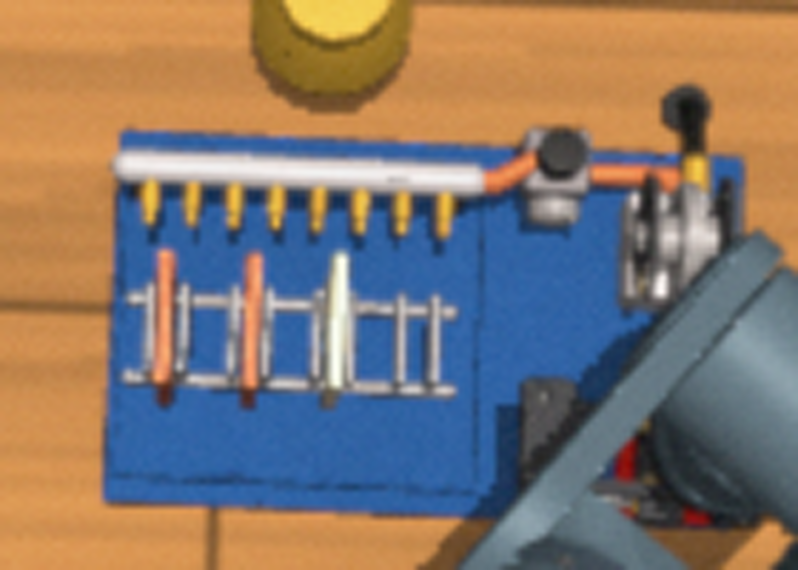

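View pics/s29.png

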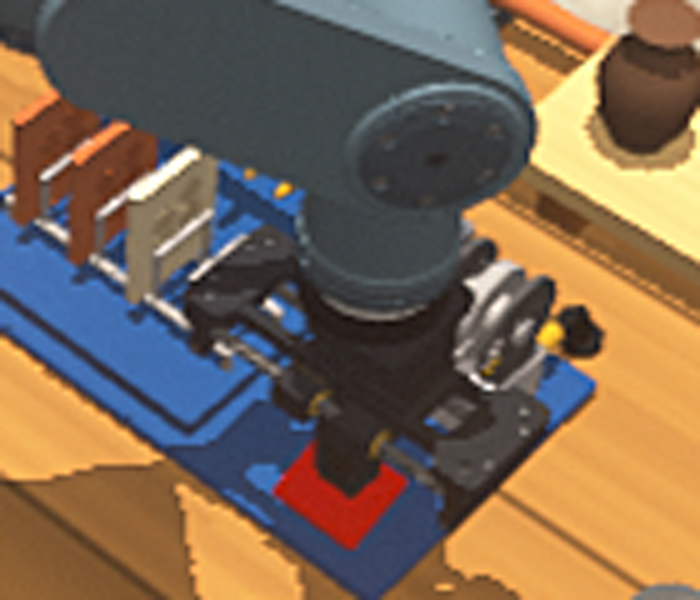

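View pics/p28_w.png

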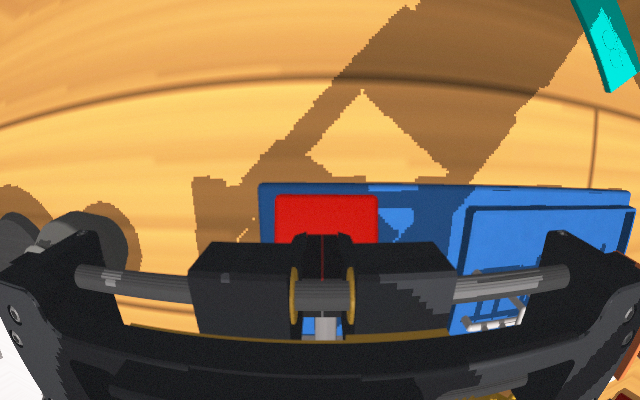

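Request:
apply_moves:
  motion:
    - {"linear":[0.0,0,-0.1],"twist":[0,0,0],"jaw":-1}
    - {"linear":[0.0,0,-0.2],"twist":[0,0,0],"jaw":-1}
    - {"linear":[0.0,0,-0.2],"twist":[0,0,0],"jaw":-1}

```text
time: 25.85
tool_pos: [0.5259, -0.2898, 0.0394]
tcp_rot: [[0.01, 1.0, 0.006], [1.0, -0.01, -0.003], [-0.003, 0.006, -1.0]]
ft_force: [-0.4, 2.7, 14.3]
width: 0.0
```

```bash
python3 - <<'E'
from lev import *
did([0,0,-.2],[0,0,0]);run("p30")
w0=cv2.imread("pics/p26_w.png");w1=cv2.imread("pics/p30_w.png")
cv2.imwrite("pics/w30c.png",cv2.vconcat([cv2.resize(w[170:250,250:400],None,fx=5,fy=5)[:300] for w in(w0,w1)]))
E
```

```text
t 25.85 pos [ 0.5259 -0.2898  0.0394] dpos_mm [ 3.4075 -1.3304  3.7576] drot [-0.0027 -0.0057  0.0001] F [-0.3608  2.7199 14.3078] M [ 0.4765 -0.1942  0.0861] w 0.0
t 25.95 pos [ 0.5259 -0.2898  0.0393] dpos_mm [ 3.4325 -1.3343  3.7099] drot [-0.0027 -0.0057  0.0001] F [ 0.8893  2.1149 15.1298] M [ 0.4406 -0.2278  0.0059] w 0.0008
0.52 side [[126.0, 254.0], [295.0, 373.0]] padz [ 0.5134 -0.289   0.0947] wrist [[396.5, 199.4], [247.9, 200.8]]
0.6 side [[125.0, 282.0], [293.0, 400.0]] padz [ 0.5138 -0.289   0.0843] wrist [[389.7, 192.9], [254.8, 194.1]]
0.7 side [[127.0, 312.0], [293.0, 430.0]] padz [ 0.5155 -0.289   0.0714] wrist [[382.6, 189.2], [262.0, 190.4]]
0.785 side [[131.0, 334.0], [296.0, 452.0]] padz [ 0.518  -0.289   0.0606] wrist [[377.7, 189.1], [267.1, 190.1]]
0.84 side [[135.0, 347.0], [299.0, 464.0]] padz [ 0.5201 -0.289   0.0537] wrist [[374.9, 190.2], [270.0, 191.1]]
```

View pics/p30_sc.png

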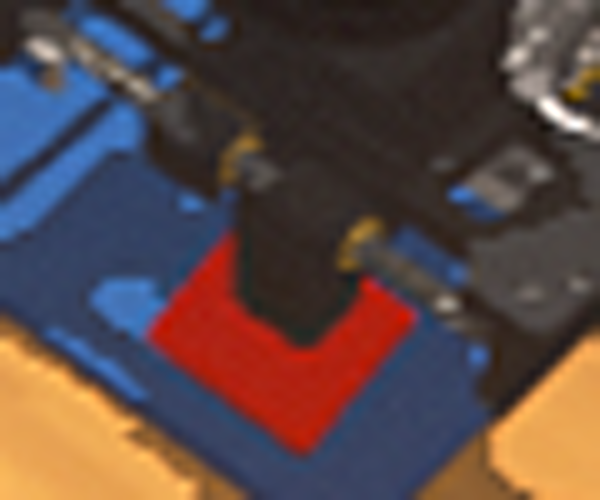

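Request:
apply_moves:
  motion:
    - {"linear":[0.0,0,-0.1],"twist":[0,0,0],"jaw":-1}
    - {"linear":[0.0,0,-0.2],"twist":[0,0,0],"jaw":-1}
    - {"linear":[0.0,0,-0.2],"twist":[0,0,0],"jaw":-1}

```text
time: 26.25
tool_pos: [0.5263, -0.2899, 0.0385]
tcp_rot: [[0.01, 1.0, 0.006], [1.0, -0.01, -0.003], [-0.003, 0.006, -1.0]]
ft_force: [-2.2, 6.5, 22.7]
width: 0.0005
```

```bash
python3 - <<'E'
from lev import *
did([0,0,-.2],[0,0,0]);run("p31")
E
```

```text
t 26.25 pos [ 0.5263 -0.2899  0.0385] dpos_mm [ 3.7557 -1.4431  4.9072] drot [-0.0029 -0.0061  0.0003] F [-2.1842  6.4507 22.7179] M [0.8865 0.1974 0.0564] w 0.0005
t 26.35 pos [ 0.5262 -0.2899  0.0385] dpos_mm [ 3.747  -1.4443  4.9238] drot [-0.003  -0.0061  0.0003] F [-1.8248  5.0063 23.8558] M [0.8558 0.1167 0.0982] w 0.0002
0.52 side [[126.0, 254.0], [295.0, 373.0]] padz [ 0.5134 -0.289   0.0947] wrist [[397.3, 199.3], [247.5, 200.6]]
0.6 side [[125.0, 282.0], [293.0, 400.0]] padz [ 0.5138 -0.289   0.0843] wrist [[390.3, 192.7], [254.5, 193.9]]
0.7 side [[127.0, 312.0], [293.0, 430.0]] padz [ 0.5155 -0.289   0.0714] wrist [[383.2, 189.0], [261.8, 190.1]]
0.785 side [[131.0, 334.0], [296.0, 452.0]] padz [ 0.518  -0.289   0.0606] wrist [[378.1, 188.9], [266.9, 189.9]]
0.84 side [[135.0, 347.0], [299.0, 464.0]] padz [ 0.5201 -0.289   0.0537] wrist [[375.3, 190.0], [269.8, 190.9]]
```

View pics/p31_sc.png

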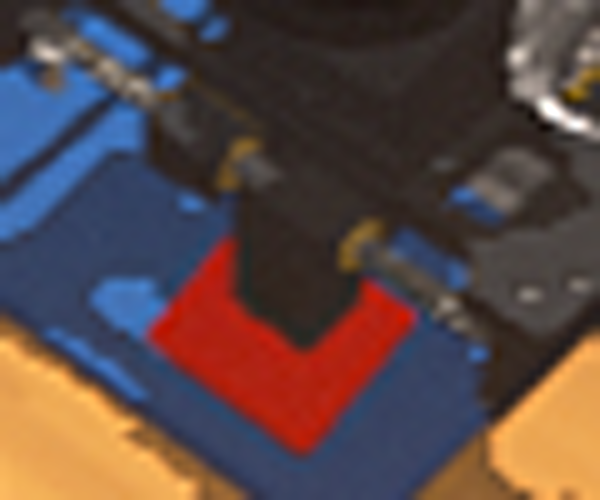

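Request:
apply_moves:
  motion:
    - {"linear":[0.0,0,0.1],"twist":[0,0,0],"jaw":-1}
    - {"linear":[0.0,0,0.15],"twist":[0,0,0],"jaw":-1}
    - {"linear":[0.0,0,0.15],"twist":[0,0,0],"jaw":-1}
    - {"linear":[0.0,0,0.15],"twist":[0,0,0],"jaw":-1}
    - {"linear":[0.0,0,0.15],"twist":[0,0,0],"jaw":-1}

```text
time: 26.85
tool_pos: [0.526, -0.2898, 0.0389]
tcp_rot: [[0.01, 1.0, 0.006], [1.0, -0.01, -0.003], [-0.003, 0.006, -1.0]]
ft_force: [-0.2, 3.2, 15.9]
width: 0.0007
```

```bash
python3 - <<'E'
from lev import *
did([0,0,.15],[0,0,0]);run("p32")
t=optics.camera("top");cv2.imwrite("pics/t32.png",t);st()
E
```

```text
t 26.85 pos [ 0.526  -0.2898  0.0389] dpos_mm [ 3.5284 -1.3368  3.7879] drot [-0.0028 -0.0059  0.0002] F [-0.1944  3.1723 15.8721] M [ 0.4947 -0.2549  0.0655] w 0.0007
t 26.95 pos [ 0.526  -0.2899  0.0389] dpos_mm [ 3.5489 -1.3527  3.8191] drot [-0.0028 -0.0059  0.0002] F [-0.2246  2.7339 15.4711] M [ 0.5313 -0.1894 -0.0002] w 0.0006
0.52 side [[126.0, 254.0], [295.0, 373.0]] padz [ 0.5134 -0.289   0.0947] wrist [[396.8, 199.4], [247.6, 200.8]]
0.6 side [[125.0, 282.0], [293.0, 400.0]] padz [ 0.5138 -0.289   0.0843] wrist [[389.9, 192.9], [254.6, 194.1]]
0.7 side [[127.0, 312.0], [293.0, 430.0]] padz [ 0.5155 -0.289   0.0714] wrist [[382.8, 189.2], [261.8, 190.3]]
0.785 side [[131.0, 334.0], [296.0, 452.0]] padz [ 0.518  -0.289   0.0606] wrist [[377.8, 189.1], [266.9, 190.1]]
0.84 side [[135.0, 347.0], [299.0, 464.0]] padz [ 0.5201 -0.289   0.0537] wrist [[375.1, 190.1], [269.8, 191.1]]
t 27.0 pos [ 0.5261 -0.2898  0.0389] dpos_mm [ 3.5643 -1.3408  3.8152] drot [-0.0028 -0.006   0.0003] F [ 0.1183  2.2836 15.6727] M [ 0.4499 -0.2162  0.0183] w 0.0005
```

View pics/p32_sc.png

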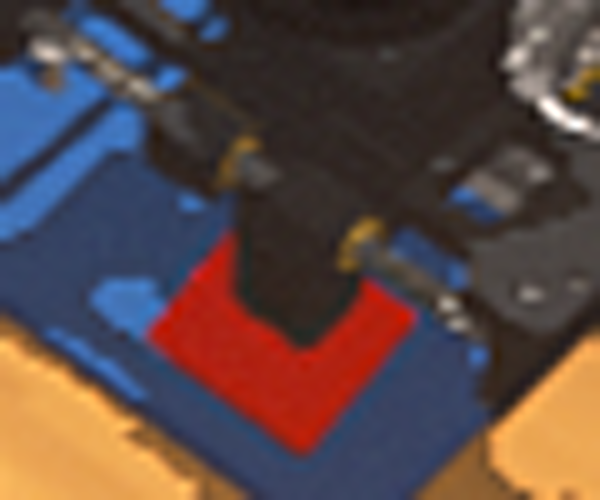

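View pics/p32_s.png

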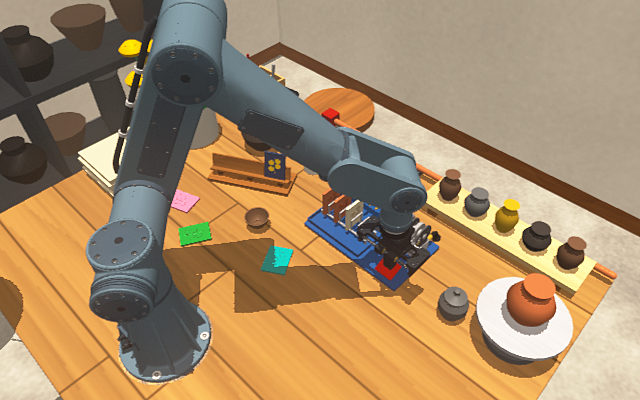

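```bash
python3 - <<'E'
from plant import manip
print(manip.finish_job())
E
```

```text
the job is handed in; nothing more can be done
None
```

The job is handed in: both unglazed tiles are in the rack and the lever was still being pressed at the end, at 27 s of the 67 s. No verdict was reported.

- **Tiles:** The left and middle ledge tiles now stand in slots 2 and 1. I lowered each to a light contact before letting go. The last pictures show both upright, the cream tile still in slot 3, the glazed tile still on the ledge, and no sign that any pot moved.
- **Lever:** The closed fingers hold the red paddle down with about 16 N. The force rose from about 10 to 14 N where I expected the third click. About 6 mm lower it stiffened sharply, which I take to be the hard stop, and I then backed off 1.5 mm.

Three checks disagreed or stay uncertain:
- **Lever angle:** The side view puts it at about 0.80 rad, while the tip height points to about 0.84. Both are past the third click at 0.785, but only just on the side-view figure.
- **Finger length:** The fingertips sit about 29 mm further back than the description says. I measured this in the pictures and allowed for it.
- **Side force:** There was a sideways force of about 3 N on the tool while pressing. The top view showed the gripper clear of the rack, and I did not find the cause.

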